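# Put a torch barrel mouth-down on the tester post and trip the plunger

## Robot

A 6-joint arm with a two-finger parallel gripper is mounted at the origin on the work surface. World frame = base frame: x ahead of the robot, y to its left, z up, the work surface at z = 0. Lengths are in m, angles in rad, forces in N, time in s.
With the tool pointing down it reaches from about 0.4 to 0.825 m from the base axis. Payload 7 kg.
Tool frame: the origin (TCP) lies at the very end of the fingers, on their centre line; the grasp point (between the pads) lies 19 mm behind it (tcp_to_grasp is the distance from the TCP to the grasp point, in m); x points along the fingers, z is the direction in which the jaws open and shut, and the axes are right-handed (so a half turn about x gives the same grasp; the last joint's range is limited). The gripper opens to 88 mm and grips with 3 to 60 N. Pads are 19 mm wide; open, the fingers measure 130 mm over their backs; the gripper's body (78 mm by 193 mm) begins 47 mm behind the grasp point.
Start: joints at [1.41, 0.359, 0.012, 0, -1.224, -0.288], TCP at [0.293, 0.608, 0.227] pointing down, gripper open.
Joint ranges: [-3.07, 3.07], [-1.43, 2.12], [-1.02, 1.25], [-3.03, 1.67], [-3.05, -0], [-3.03, 3.03]. Speed limits (rad/s): [2.39, 2.39, 3.01, 3.14, 3.14, 3.14].

## Interface

Orientations are given as [roll, pitch, yaw] about the fixed x, y, z axes, in that order (R = Rz(yaw) Ry(pitch) Rx(roll)).
In Python, from station import get_state, grab_frame, job_done, tcp_to_grasp gives the robot as it stands. The module is installed in compiled form; this text tells all that it offers.
- The arm moves only by the shell command python3 -m crank 'ROWS' [FORCE]. ROWS is JSON, a list of rows, each a list of 7 numbers: the shift along the tool's x, y, z in m, then the turn, a rotation vector about the tool's x, y, z in rad, then the opening, from 0 (shut) to 1 (fully open). In form: [[x, y, z, wx, wy, wz, fingers], ...]. A call has 1 to 10 rows; each row is the pose to reach, as a shift and turn from the pose commanded when the call began, along the tool's axes at that moment; what a row does not reach only later rows make up. A row lasts 1/8 s, in which the tool goes at most 62.5 mm and 10.7 degrees, less where a joint would pass 70% of its speed; a pose out of reach is approached as far as the arm can. A call with a gripper value outside its range is refused whole. The fingers move at their own pace and stop on an object; FORCE is the grip in N (left out, the last holds). Time passes only in rows, so rows that repeat a pose let the fingers close. It gives the time, the measured TCP pose, the force and the opening at its end, in the units of the state.
- get_state(): the state, without advancing time (a new reading comes with each control period).
- grab_frame(name): name is "scene" or "top"; returns a dict with "pixels" (400x640x3 uint8, red, green, blue), "vfov" (degrees; the focal length in pixels is half the picture's height over the tangent of half this angle, whatever the lens; pixels are square), "cx", "cy" (the principal point, pixels), "extrinsics" (4x4, takes a point from world to camera coordinates). Camera axes: x right, y up, looking along -z (the intrinsics and any distortion apply to the point x, -y, -z); pixel columns grow to the right and rows downward; lengths in m; the calibration is good to about 2 mm. A picture is of the moment at which its call begins. There is no depth.
- job_done(): hands the job in, once; it reports no verdict.
The state is a dict: "t": time; "q": joint angles; "qd": joint speeds; "joint_efforts": joint torques, N m; "eef_pos": TCP position; "ee_rot": TCP orientation; "force": force on the tool from outside, world axes, zero at the start; "moment": the same for the moment, N m; "width": finger opening in m.
Only numpy, scipy, OpenCV 4.12 (cv2) and the standard library are available. Lean on these libraries where they do the work, as an engineer would, in place of code of your own. Each camera call takes 0.05 s, during which the arm holds its last target.

## Task

Take the orange torch barrel out of the foam cradle, turn it mouth-down and lower it gently, without dropping it, over the brass post of the tester until its rim sits flat on the tester's top, and let go of it. Then push the red plunger all the way down and let it spring back up, with the barrel staying seated on the post. Leave the silver barrel, the red bin, the yellow meter and the steel weight where they are.

Things in the scene. Friction and masses are not known exactly. Their poses are not given: they have to be found in the camera images.
- orange_barrel: Orange hollow torch barrel: straight round tube 120 mm long, 44 mm outside, 36 mm inside diameter, one end closed (6 mm bottom, dark groove), one open, about 0.14 kg. Origin on its axis at mid length; x runs along it and points out of the open mouth. It starts lying in one lane of the cradle, mouth 10 degrees below level. Roll about x does not matter.
- orange_barrel_mouth (a point): Centre of the orange barrel's open mouth, in the plane of the rim, 60 mm from the barrel's origin.
- silver_barrel: Bystander: a plain aluminium barrel of the same shape and axes, lying in the other lane of the cradle. Its roll about x does not matter.
- cradle: Fixed white foam cradle, base 170 (x) by 210 (y) by 15 mm, origin under its centre. Two lanes along x at y = -58 and +58 mm hold the barrels, axis 68 mm above the table at mid length, mouths to +x. Each lane has two V ribs 18 mm long, 46 mm behind and 49 mm ahead of the barrel's middle; between them the sides are free down to the base. A low lip stands before each mouth's lower half.
- tester: Fixed grey tester case 150 (x) by 220 (y) by 45 mm high, origin at the centre of its underside, z up. The brass post stands on its top at y = -60 mm, the red plunger at y = +60 mm.
- post_foot (a point): Foot of the upright brass post, on its axis, in the plane of the tester's top (45 mm above the table), z up. The post is 26 mm in diameter and 58 mm tall; it narrows above 44 mm to a blunt 10 mm tip.
- plunger_top (a point): Centre of the top face of the red plunger's cap (46 mm diameter, 14 mm thick), 95 mm above the table when up; it moves straight down with the plunger.
- plunger (a joint): Travel of the sprung plunger: 0 when up, 0.020 m when fully down. It takes 3 N to start and 9 N at the bottom, and springs back.
- red_bin: Bystander: open red plastic bin 90 (x) by 120 (y) by 45 mm, with some metal cells in it; origin at the centre of its underside.
- meter: Bystander: yellow hand meter lying face up, 150 (x) by 80 (y) by 41 mm; origin at the centre of its underside.
- steel_weight: Bystander: upright steel weight, 60 mm in diameter, 80 mm tall with its knob; origin at the centre of its underside.

How it is judged:
By the outcome, as a careful person would: the job done as asked, in the order asked, and still so for the second after the job is handed in, with the robot touching nothing.
It also fails if it takes over 58 s, if anything falls off the work surface, if the arm or the gripper's body presses on something with over 40 N, if the wrist force passes 120 N, or if a joint passes its speed limit or range.

## Working session

There is one attempt and no reset: what is moved stays moved. The work goes in short steps, Python scripts to look and compute and a shell command to move; the robot and the scene stay as the last step left them, time stands still between calls to the robot, and variables do not carry over. Pictures are saved under pics/ and viewed, and the job is handed in when it is done.

```bash
mkdir -p pics; ls; python3 - <<'E'
from station import *
import cv2, numpy as np
print(get_state(), tcp_to_grasp)
for n in ("scene","top"):
    f=grab_frame(n); print(n,{k:(v if k!="pixels" else v.shape) for k,v in f.items()})
    cv2.imwrite(f"pics/{n}0.png",f["pixels"][:,:,::-1])
    np.savez(f"pics/{n}0.npz",**f)
E
```

```text
pics
{'t': 0.0, 'q': array([ 1.41014644e+00,  3.59375670e-01,  1.10194442e-02, -3.76559297e-04,
       -1.22411256e+00, -2.88104321e-01]), 'qd': array([-0.00047903, -0.00069634,  0.00171949, -0.00168413, -0.00154807,
       -0.00063581]), 'joint_efforts': array([-1.01523074e-03, -5.82722890e+01,  2.93060213e+01,  6.99709520e+00,
        6.92052490e-03, -1.62214396e-04]), 'eef_pos': array([0.29263987, 0.60768789, 0.22560804]), 'ee_rot': array([ 0.07955478,  1.5690868 , -1.94012399]), 'force': array([-0.09631255,  0.31423364, -0.54491978]), 'moment': array([-0.04521117, -0.02043946,  0.02685637]), 'width': 0.08762855137319177} 0.0188
scene {'pixels': (400, 640, 3), 'vfov': 48.38833081503685, 'cx': 318.4140265181547, 'cy': 200.1336359650947, 'extrinsics': array([[ 0.82909574,  0.55909499, -0.00361111, -0.55403226],
       [-0.45336966,  0.6760647 ,  0.58085495,  0.23795308],
       [ 0.32719443, -0.4799472 ,  0.81399907, -1.80103012],
       [ 0.        ,  0.        ,  0.        ,  1.        ]])}
top {'pixels': (400, 640, 3), 'vfov': 55.719107776029404, 'cx': 314.269314308969, 'cy': 201.03016691023856, 'extrinsics': array([[ 0.01366946, -0.99966345, -0.02204842,  0.00526289],
       [ 0.99402054,  0.01119664,  0.1086177 , -0.68243479],
       [-0.10833428, -0.02340133,  0.99383905, -1.28503482],
       [ 0.        ,  0.        ,  0.        ,  1.        ]])}
```

View pics/scene0.png

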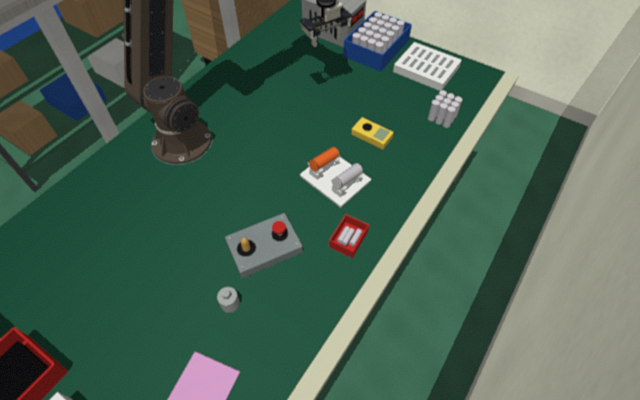

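View pics/top0.png

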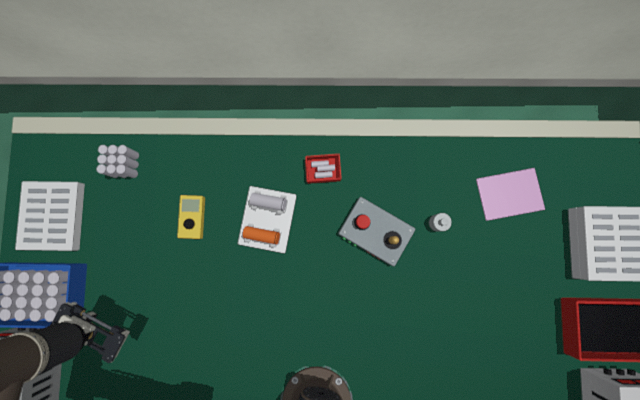

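```bash
cat > h.py <<'E'
import numpy as np, cv2
def load(n): return dict(np.load(f"pics/{n}.npz"))
def proj(f,P):
    P=np.atleast_2d(P); E=f["extrinsics"]; c=P@E[:3,:3].T+E[:3,3]
    fl=200/np.tan(np.radians(float(f["vfov"]))/2)
    return np.c_[f["cx"]+fl*c[:,0]/-c[:,2], f["cy"]-fl*c[:,1]/-c[:,2]]
def ray(f,uv):
    E=f["extrinsics"]; fl=200/np.tan(np.radians(float(f["vfov"]))/2)
    d=np.array([(uv[0]-f["cx"])/fl,-(uv[1]-f["cy"])/fl,-1.]); R=E[:3,:3]
    return -R.T@E[:3,3], R.T@d
def atz(f,uv,z):
    o,d=ray(f,uv); return o+d*(z-o[2])/d[2]
def tri(obs):
    A=np.zeros((3,3));b=np.zeros(3)
    for f,uv in obs:
        o,d=ray(f,uv); d=d/np.linalg.norm(d); M=np.eye(3)-np.outer(d,d); A+=M;b+=M@o
    p=np.linalg.solve(A,b); return p
def crop(f,x0,y0,x1,y1,k,name):
    im=f["pixels"][y0:y1,x0:x1,::-1]; im=cv2.resize(im,None,fx=k,fy=k,interpolation=cv2.INTER_CUBIC)
    cv2.imwrite(f"pics/{name}.png",im)
def grab(n,name):
    from station import grab_frame
    f=grab_frame(n); np.savez(f"pics/{name}.npz",**f); return f
E
python3 - <<'E'
from h import *
t=load("top0"); s=load("scene0")
crop(t,230,170,430,280,4,"ct0"); crop(s,215,135,385,285,4,"cs0")
E
```

```text
(no output)
```

View pics/ct0.png

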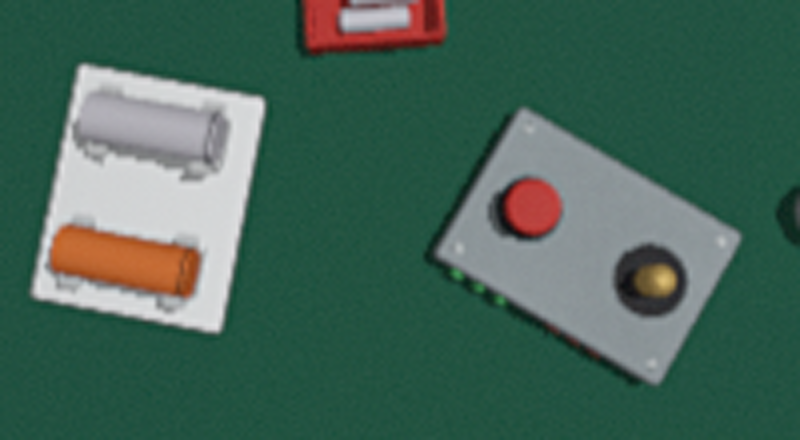

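View pics/cs0.png

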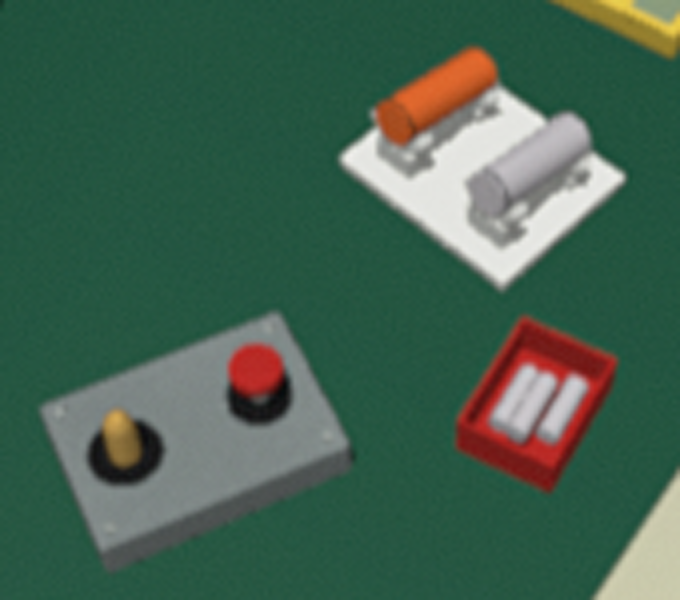

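```bash
python3 - <<'E'
from h import *
t=load("top0"); s=load("scene0")
a=cv2.resize(t["pixels"][180:258,232:302,::-1],None,fx=7,fy=7,interpolation=cv2.INTER_CUBIC)
b=cv2.resize(s["pixels"][142:212,298:374,::-1],None,fx=5,fy=5,interpolation=cv2.INTER_CUBIC)
H=max(a.shape[0],b.shape[0]); 
b=b[:, :300*1+80]
o=np.zeros((H,a.shape[1]+b.shape[1],3),np.uint8); o[:a.shape[0],:a.shape[1]]=a;o[:b.shape[0],a.shape[1]:]=b
print(o.shape); o=o[:,:800] if o.shape[1]>800 else o
cv2.imwrite("pics/z0.png",o)
E
```

```text
(546, 870, 3)
```

View pics/z0.png

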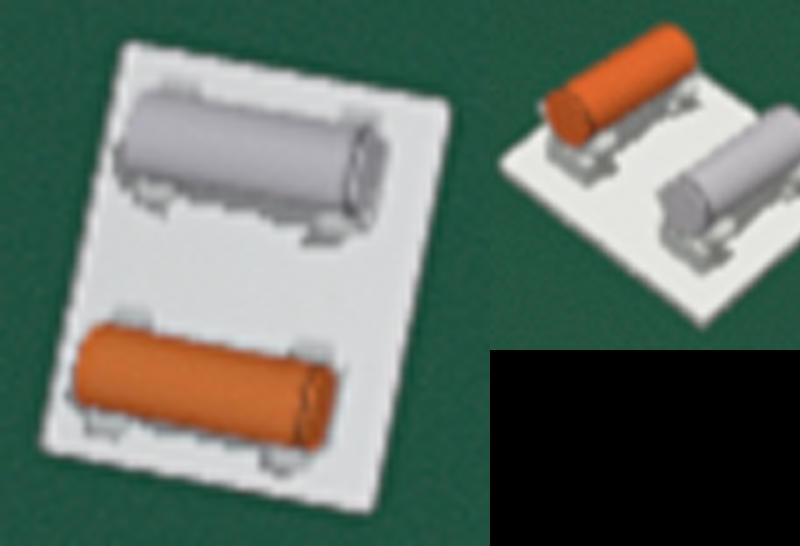

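```bash
cat > fit.py <<'E'
from h import *
from scipy.optimize import least_squares
t=load("top0"); s=load("scene0")
c=lambda p,k,o:(np.array(p)+.5)/k-.5+np.array(o)
T=lambda x,y:(t,c((x,y),4,(230,170))); Z=lambda x,y:(t,c((x,y),7,(232,180))); S=lambda x,y:(s,c((x,y),4,(215,135)))
def W(pose,P):
    x,y,a=pose; P=np.atleast_2d(P); R=np.array([[np.cos(a),-np.sin(a)],[np.sin(a),np.cos(a)]])
    return np.c_[P[:,:2]@R.T+[x,y],P[:,2]]
def fit(obs,x0,name):
    def r(p): return np.concatenate([(proj(f,W(p,P))[0]-uv) for (f,uv),P in obs])
    q=least_squares(r,x0).x; print(name,q[:2].round(4),np.degrees(q[2]).round(2)); print(r(q).reshape(-1,2).round(2).tolist()); return q
# cradle: x left; corners (lx,ly)
cz=.015
cr=[(Z(125,42),(.085,-.105,cz)),(Z(450,100),(-.085,-.105,cz)),(Z(373,512),(-.085,.105,cz)),(Z(42,450),(.085,.105,cz)),
(S(342,158),(-.085,.105,cz)),(S(503,280),(-.085,-.105,cz)),(S(625,176),(.085,-.105,cz))]
C=fit(cr,[.65,.15,1.4],"cradle")
# tester: top corners; plunger (+y) to left-up; post right
tz=.045
te=[(T(523,108),(.075,.11,tz)),(T(742,236),(.075,-.11,tz)),(T(657,385),(-.075,-.11,tz)),(T(433,257),(-.075,.11,tz)),
(S(278,312),(-.075,.11,tz)),(S(40,408),(-.075,-.11,tz)),(S(350,447),(.075,.11,tz)),(S(106,550),(.075,-.11,tz)),
(T(532,207),(0,.06,.095)),(S(256,370),(0,.06,.095))]
Q=fit(te,[.6,-.15,-.5],"tester")
tip=tri([T(657,277),S(117,413)]); print("tip",tip, W(Q,(0,-.06,.103)), "plunger",tri([T(532,207),S(256,370)]),W(Q,(0,.06,.095)))
th=np.radians(10)
def barrel(C,sgn):  # returns pose origin and axis
    o=W(C,(0,sgn*.058,.068))[0]; a=C[2]; return o,np.array([np.cos(a)*np.cos(th),np.sin(a)*np.cos(th),-np.sin(th)])
def cyl(o,d,L=.06,r=.022):
    u=np.cross(d,[0,0,1]);u/=np.linalg.norm(u);v=np.cross(u,d); k=np.linspace(0,2*np.pi,60)
    ring=r*(np.outer(np.cos(k),u)+np.outer(np.sin(k),v)); return [o+d*L+ring,o-d*L+ring,o-d*(L-.012)+ring]
if __name__=="__main__":
    o,d=barrel(C,1); print("barrel",o,d)
    for f,n,x0,y0,x1,y1,k in ((t,"ot",230,170,430,280,4),(s,"os",215,135,385,285,4)):
        im=cv2.resize(f["pixels"][y0:y1,x0:x1,::-1],None,fx=k,fy=k,interpolation=cv2.INTER_CUBIC)
        def pl(P,col):
            uv=(proj(f,P)-[x0,y0]+.5)*k-.5; cv2.polylines(im,[np.round(uv*8).astype(np.int32)],True,col,1,cv2.LINE_AA,3)
        q=[(1,1),(1,-1),(-1,-1),(-1,1)]
        pl(W(C,[(.085*i,.105*j,cz) for i,j in q]),(255,0,0)); pl(W(Q,[(.075*i,.11*j,tz) for i,j in q]),(255,0,0))
        kk=np.linspace(0,2*np.pi,40)
        pl(W(Q,[(.023*np.cos(a),.06+.023*np.sin(a),.095) for a in kk]),(255,255,0))
        pl(W(Q,[(.005*np.cos(a),-.06+.005*np.sin(a),.103) for a in kk]),(255,255,0))
        pl(W(Q,[(.013*np.cos(a),-.06+.013*np.sin(a),.045) for a in kk]),(255,255,0))
        for R in cyl(o,d): pl(R,(255,255,0))
        cv2.imwrite(f"pics/{n}.png",im)
E
python3 fit.py
```

```text
cradle [0.6198 0.1825] 80.37
[[-0.37, 0.09], [-0.24, 0.18], [-0.37, -0.23], [-0.33, -0.19], [-1.01, 0.13], [0.12, 1.07], [0.0, 0.02]]
tester [ 0.5819 -0.2014] -29.73
[[-0.89, -0.86], [0.23, -0.66], [0.02, 0.25], [-0.11, -0.73], [0.02, -0.56], [-0.76, -0.28], [0.35, -0.47], [-1.55, 0.75], [0.19, -0.49], [-0.29, -0.89]]
tip [ 0.55286519 -0.24979455  0.10635719] [[ 0.55218089 -0.25353099  0.103     ]] plunger [ 0.61098064 -0.14891652  0.08824308] [[ 0.61168882 -0.14932539  0.095     ]]
barrel [0.56257841 0.19222118 0.068     ] [ 0.16477171  0.97092564 -0.17364818]
```

View pics/ot.png

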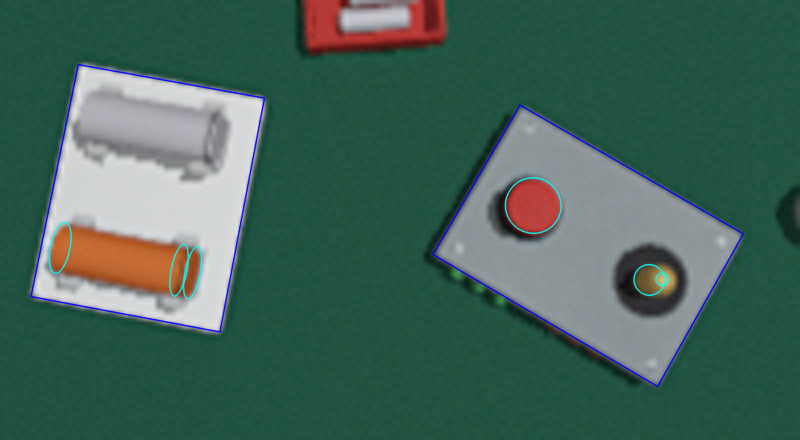

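View pics/os.png

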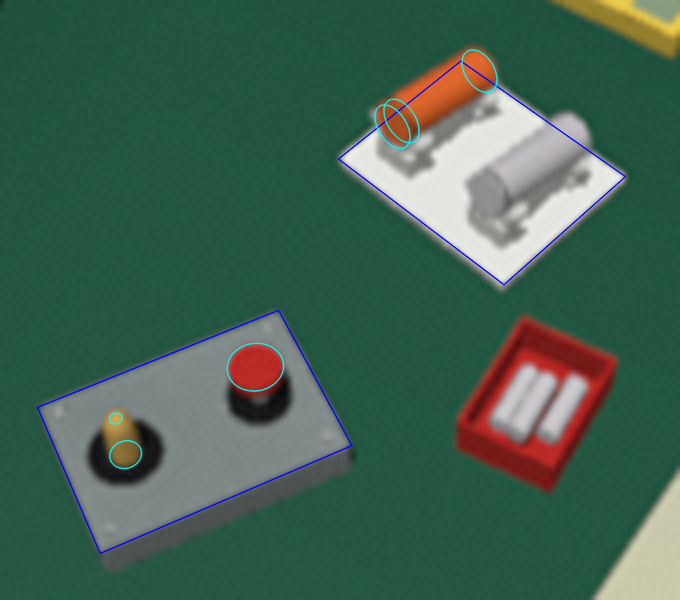

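```bash
cat > plan.py <<'E'
from fit import *
from scipy.spatial.transform import Rotation as Ro
from station import get_state, tcp_to_grasp
import json,os
def log(st):
    with open("log.txt","a") as fh: fh.write(json.dumps([list(map(float,st[k])) for k in("q","eef_pos","ee_rot")])+"\n")
def cur():
    st=get_state(); log(st); return st,st["eef_pos"],Ro.from_euler("xyz",st["ee_rot"])
def mk(a,z):
    a=np.array(a)/np.linalg.norm(a); z=np.array(z)-np.dot(z,a)*a; z/=np.linalg.norm(z)
    return Ro.from_matrix(np.c_[a,np.cross(z,a),z])
def rel(p,R):
    st,p0,R0=cur(); print("shift",R0.inv().apply(p-p0).round(4).tolist(),"rotvec",(R0.inv()*R).as_rotvec().round(4).tolist(),"q",st["q"].round(3).tolist(),"F",st["force"].round(1),"w",st["width"].round(4))
E
cat > pick.py <<'E'
from plan import *
o,d=barrel(C,1); hz=np.array([np.cos(C[2]),np.sin(C[2]),0]); 
def tgt(up,tilt=25,off=-.018):
    g=o+off*d; b=np.radians(10+90-tilt); a=np.cos(b)*hz-np.sin(b)*np.array([0,0,1])
    z=np.cross([0,0,1],hz); 
    _,_,R0=cur()
    if np.dot(R0.apply([0,0,1]),z)<0: z=-z
    return g+tcp_to_grasp*a+np.array([0,0,up]), mk(a,z)
if __name__=="__main__":
    st,p,R=cur(); print(R.as_matrix().round(3))
    for up in(.12,0):
        P,R=tgt(up);print(P.round(4));rel(P,R)
    w=atz(t,(440,222),.08);print("weight",w)
E
python3 pick.py|tail -12
```

```text
cradle [0.6198 0.1825] 80.37
[[-0.37, 0.09], [-0.24, 0.18], [-0.37, -0.23], [-0.33, -0.19], [-1.01, 0.13], [0.12, 1.07], [0.0, 0.02]]
tester [ 0.5819 -0.2014] -29.73
[[-0.89, -0.86], [0.23, -0.66], [0.02, 0.25], [-0.11, -0.73], [0.02, -0.56], [-0.76, -0.28], [0.35, -0.47], [-1.55, 0.75], [0.19, -0.49], [-0.29, -0.89]]
tip [ 0.55286519 -0.24979455  0.10635719] [[ 0.55218089 -0.25353099  0.103     ]] plunger [ 0.61098064 -0.14891652  0.08824308] [[ 0.61168882 -0.14932539  0.095     ]]
[[-0.001  0.901 -0.434]
 [-0.001 -0.434 -0.901]
 [-1.     0.     0.002]]
[0.5604 0.1795 0.173 ]Traceback (most recent call last):
  File "pick.py", line 12, in <module>
    P,R=tgt(up);print(P.round(4));rel(P,R)
                                  ~~~^^^^^
  File "plan.py", line 13, in rel
    st,p0,R0=cur(); print("shift",R0.inv().apply(p-p0).round(4).tolist(),"rotvec",(R0.inv()*R).as_rotvec().round(4).tolist(),"q",st["q"].round(3).tolist(),"F",st["force"].round(1),"w",st["width"].round(4))
                                                                                                                                                                                        ^^^^^^^^^^^^^^^^^
AttributeError: 'float' object has no attribute 'round'
```

```bash
sed -i 's/st\["width"\].round(4)/round(float(st["width"]),4)/' plan.py; sed -i 's/ print(name/ 0 and print(name/; s/; print(r(q)/; 0 and print(r(q)/; s/^tip=/tip=0 #/' fit.py; python3 pick.py
```

```text
[[-0.001  0.901 -0.434]
 [-0.001 -0.434 -0.901]
 [-1.     0.     0.002]]
[0.5604 0.1795 0.173 ]
shift [0.0532, 0.427, 0.2695] rotvec [1.2821, 0.17, -0.2255] q [1.41, 0.359, 0.011, -0.0, -1.224, -0.288] F [-0.4 -0.3 -0.9] w 0.0876
[0.5604 0.1795 0.053 ]
shift [0.1732, 0.427, 0.2693] rotvec [1.2821, 0.17, -0.2255] q [1.41, 0.359, 0.011, -0.0, -1.224, -0.288] F [-0.4 -0.3 -0.9] w 0.0876
weight [ 0.61201382 -0.40771428  0.08      ]
```

```bash
python3 -m crank '[[0.05,0.427,0.27,1.28,0.17,-0.226,1],[0.05,0.427,0.27,1.28,0.17,-0.226,1],[0.05,0.427,0.27,1.28,0.17,-0.226,1],[0.05,0.427,0.27,1.28,0.17,-0.226,1],[0.05,0.427,0.27,1.28,0.17,-0.226,1],[0.05,0.427,0.27,1.28,0.17,-0.226,1],[0.05,0.427,0.27,1.28,0.17,-0.226,1],[0.05,0.427,0.27,1.28,0.17,-0.226,1],[0.05,0.427,0.27,1.28,0.17,-0.226,1],[0.05,0.427,0.27,1.28,0.17,-0.226,1]]'; python3 pick.py
```

```text
t: 1.35
eef_pos: [0.5605, 0.1789, 0.176]
ee_rot: [-1.568, 1.308, 1.406]
force: [0.0, 0.3, -0.2]
width: 0.0875
[[ 0.043 -0.162 -0.986]
 [ 0.257 -0.952  0.167]
 [-0.966 -0.26   0.001]]
[0.5604 0.1795 0.173 ]
shift [0.0031, 0.0002, 0.0002] rotvec [0.0, 0.0008, 0.0015] q [0.493, 0.205, -0.249, -0.253, -0.968, -0.533] F [ 0.   0.3 -0.2] w 0.0875
[0.5604 0.1795 0.053 ]
shift [0.119, 0.0314, 0.0001] rotvec [0.0, 0.0008, 0.0015] q [0.493, 0.205, -0.249, -0.253, -0.968, -0.533] F [ 0.   0.3 -0.2] w 0.0875
weight [ 0.61201382 -0.40771428  0.08      ]
```

```bash
python3 -m crank '[[0.037,0.009,0,0,0,0,1],[0.073,0.019,0,0,0,0,1],[0.073,0.019,0,0,0,0,1],[0.073,0.019,0,0,0,0,1]]'; python3 pick.py; python3 - <<'E'
from h import *
a=grab("top","top1");b=grab("scene","scene1")
crop(a,230,170,310,260,6,"ct1"); crop(b,270,100,390,220,5,"cs1")
E
```

```text
t: 1.85
eef_pos: [0.561, 0.1815, 0.1026]
ee_rot: [-1.577, 1.307, 1.401]
force: [0.6, -0.5, 0.8]
width: 0.0874
[[ 0.044 -0.157 -0.987]
 [ 0.257 -0.952  0.163]
 [-0.965 -0.261 -0.002]]
[0.5604 0.1795 0.173 ]
shift [-0.0685, -0.0164, 0.0001] rotvec [0.0044, -0.0006, 0.0024] q [0.494, 0.285, -0.322, -0.285, -0.819, -0.478] F [ 0.6 -0.5  0.8] w 0.0874
[0.5604 0.1795 0.053 ]
shift [0.0474, 0.015, 0.0003] rotvec [0.0044, -0.0006, 0.0024] q [0.494, 0.285, -0.322, -0.285, -0.819, -0.478] F [ 0.6 -0.5  0.8] w 0.0874
weight [ 0.61201382 -0.40771428  0.08      ]
```

View pics/ct1.png

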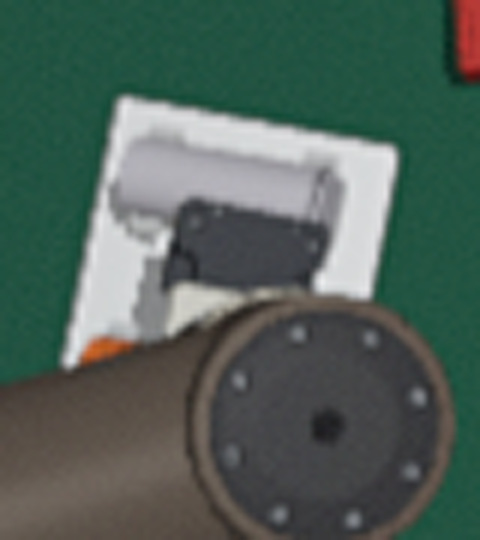

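View pics/cs1.png

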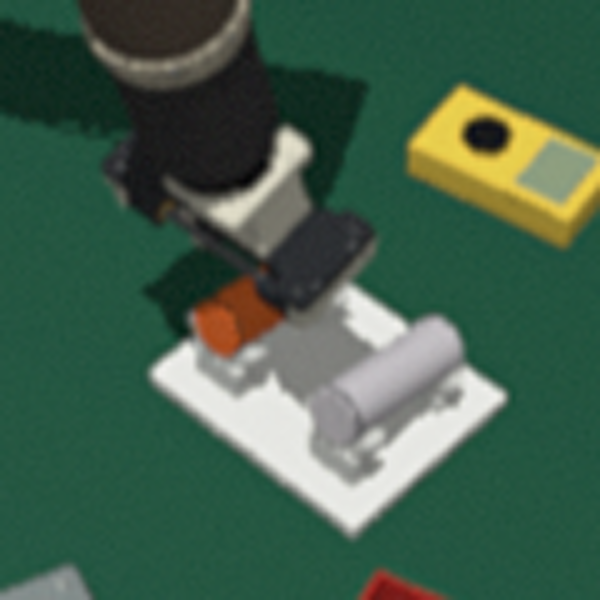

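```bash
python3 -m crank '[[0.024,0.007,0,0.004,0,0.002,1],[0.047,0.0145,0,0.004,0,0.002,1],[0.047,0.0145,0,0.004,0,0.002,1],[0.047,0.0145,0,0.004,0,0.002,1]]'; python3 pick.py
```

```text
t: 2.45
eef_pos: [0.5613, 0.179, 0.0536]
ee_rot: [-1.575, 1.308, 1.397]
force: [1.1, -0.0, -0.4]
width: 0.0877
[[ 0.045 -0.163 -0.986]
 [ 0.256 -0.952  0.169]
 [-0.966 -0.26  -0.001]]
[0.5604 0.1795 0.173 ]
shift [-0.1151, -0.0314, 0.0008] rotvec [-0.001, -0.0015, 0.001] q [0.488, 0.348, -0.358, -0.314, -0.726, -0.436] F [ 1.1 -0.  -0.4] w 0.0877
[0.5604 0.1795 0.053 ]
shift [0.0007, -0.0002, 0.001] rotvec [-0.001, -0.0015, 0.001] q [0.488, 0.348, -0.358, -0.314, -0.726, -0.436] F [ 1.1 -0.  -0.4] w 0.0877
weight [ 0.61201382 -0.40771428  0.08      ]
```

Close on the barrel with a moderate grip.

```bash
python3 -m crank '[[0,0,0,0,0,0,0.4],[0,0,0,0,0,0,0.4],[0,0,0,0,0,0,0.4],[0,0,0,0,0,0,0.4],[0,0,0,0,0,0,0.4],[0,0,0,0,0,0,0.4]]' 25; python3 pick.py | tail -2; cat log.txt | wc -l
```

```text
t: 3.2
eef_pos: [0.5588, 0.1786, 0.0517]
ee_rot: [-1.558, 1.309, 1.414]
force: [-5.0, 1.6, 4.4]
width: 0.0435
shift [-0.0009, -0.0015, -0.0014] rotvec [-0.0025, 0.0028, -0.0005] q [0.488, 0.349, -0.361, -0.316, -0.727, -0.435] F [-5.   1.6  4.4] w 0.0435
weight [ 0.61201382 -0.40771428  0.08      ]
28
```

```bash
python3 -m crank '[[-0.029,-0.008,0,0,0,0,0.4],[-0.077,-0.021,0,0,0,0,0.4],[-0.13,-0.035,0,0,0,0,0.4],[-0.184,-0.05,0,0,0,0,0.4],[-0.184,-0.05,0,0,0,0,0.4],[-0.184,-0.05,0,0,0,0,0.4]]' 30; python3 pick.py | tail -2;  python3 - <<'E'
from h import *
b=grab("scene","scene2")
crop(b,230,60,400,220,4,"cs2")
E
cat > fk.py <<'E'
import json,numpy as np
from scipy.optimize import least_squares
from scipy.spatial.transform import Rotation as Ro
X=lambda a:Ro.from_rotvec([a,0,0]);Y=lambda a:Ro.from_rotvec([0,a,0]);Zz=lambda a:Ro.from_rotvec([0,0,a])
def fk(q,L,full=False):
    h,o,u,e,f,w=L
    R1=Zz(q[0]); p=R1.apply([o,0,h]); R2=R1*Y(q[1]); p=p+R2.apply([0,0,u]); pe=p
    R3=R2*Y(-q[2]); R4=R3*X(q[3]*S4); p=p+R3.apply([f,0,e]); pw=p
    R5=R4*Y(-q[4]); R6=R5*X(q[5]*S6); p=p+R5.apply([w,0,0])
    return (p,R6,pe,pw) if full else (p,R6)
S4=S6=-1
E
python3 - <<'E'
import fk,json,numpy as np
from fk import *
D=[json.loads(l) for l in open("log.txt")]
D=[d for i,d in enumerate(D) if i==0 or np.abs(np.array(d[0])-D[i-1][0]).max()>.003]
print(len(D))
for s4 in(1,-1):
  for s6 in(1,-1):
    fk.S4,fk.S6=s4,s6
    Rm=[Ro.from_euler("xyz",d[2]) for d in D]
    rr=[(fk.fk(d[0],[0]*6)[1].inv()*r).as_rotvec() for d,r in zip(D,Rm)]
    print(s4,s6,np.round(rr,3)[[0,1,-1]].tolist())
    f=lambda L:np.concatenate([fk.fk(d[0],L)[0]-d[1] for d in D])
    q=least_squares(f,[.4,0,.45,0,.4,.25]); print(q.x.round(3),np.abs(q.fun).max())
E
```

```text
t: 3.95
eef_pos: [0.56, 0.1791, 0.2422]
ee_rot: [-1.565, 1.309, 1.407]
force: [-0.1, -0.1, -2.7]
width: 0.0438
shift [0.1829, 0.0485, -0.0006] rotvec [-0.0022, 0.001, 0.0001] q [0.497, 0.151, -0.165, -0.231, -1.102, -0.578] F [-0.1 -0.1 -2.7] w 0.0438
weight [ 0.61201382 -0.40771428  0.08      ]
5Traceback (most recent call last):
  File "<stdin>", line 10, in <module>
AttributeError: 'function' object has no attribute 'fk'
```

View pics/cs2.png

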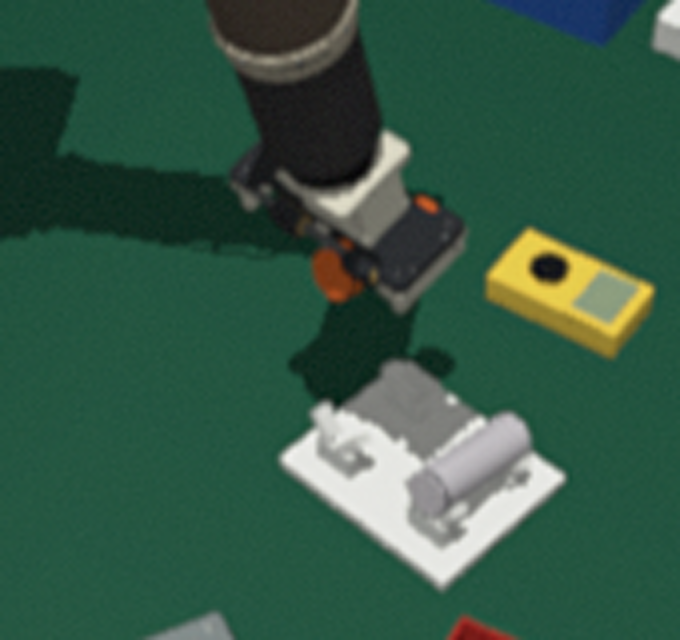

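```bash
cat > fitfk.py <<'E'
import fk as K,json,numpy as np
from fk import Ro,least_squares
D=[json.loads(l) for l in open("log.txt")]
D=[d for i,d in enumerate(D) if i==0 or np.abs(np.array(d[0])-D[i-1][0]).max()>.003]
Rm=[Ro.from_euler("xyz",d[2]) for d in D]
def run(L0=[.4,0,.45,0,.4,.25],v=1):
  f=lambda L:np.concatenate([K.fk(d[0],L)[0]-d[1] for d in D]+[.001*(L-np.array(L0))])
  q=least_squares(f,L0); 
  if v: print(len(D),q.x.round(3),np.abs(q.fun[:-6]).max())
  return q.x
if __name__=="__main__":
 for s4 in(1,-1):
  for s6 in(1,-1):
    K.S4,K.S6=s4,s6
    rr=[(K.fk(d[0],[0]*6)[1].inv()*r).as_rotvec() for d,r in zip(D,Rm)]
    print(s4,s6,np.round(rr,3).tolist()); run()
E
python3 fitfk.py
```

```text
1 1 [[-2.565, -0.001, -0.0], [-1.756, -0.474, -0.0], [-1.762, -0.474, 0.0], [-1.765, -0.473, 0.0], [-1.746, -0.47, 0.0]]
5 [ 0.316 -0.13   0.715 -0.091  0.583  0.507] 0.19050852469488555
1 -1 [[-3.141, -0.001, 0.0], [-2.795, -0.512, 0.302], [-2.694, -0.513, 0.265], [-2.616, -0.511, 0.238], [-2.872, -0.505, 0.329]]
5 [ 0.316 -0.13   0.715 -0.091  0.583  0.507] 0.19050852469488555
-1 1 [[-2.565, -0.0, -0.0], [-2.076, -0.0, -0.0], [-2.186, 0.0, 0.0], [-2.27, -0.0, 0.0], [-1.986, 0.0, 0.0]]
5 [-0.353  0.21  -0.034  0.255  0.389 -0.516] 0.18844996833043656
-1 -1 [[3.142, 0.0, 0.0], [3.142, 0.0, -0.0], [-3.142, 0.0, -0.0], [3.142, -0.0, -0.0], [-3.142, 0.0, -0.0]]
5 [-0.353  0.21  -0.034  0.255  0.389 -0.516] 0.18844996833043656
```

```bash
python3 - <<'E'
s=open('fk.py').read()
s=s.replace("h,o,u,e,f,w=L","h,o,u,e,f,w,s=L").replace("[o,0,h]","[o,s,h]")
open('fk.py','w').write(s)
s=open('fitfk.py').read()
s=s.replace(".4,.25]",".4,.25,-.19]").replace("[:-6]","[:-7]").replace("[0]*6","[0]*7")
open('fitfk.py','w').write(s)
E
python3 fitfk.py|tail -1
```

```text
5 [ 0.215 -0.079  0.602 -0.039  0.554  0.353 -0.182] 0.025796637781071552
```

```bash
python3 - <<'E'
s=open('fk.py').read()
s=s.replace("w,s=L","w,s,a,b=L").replace("R5.apply([w,0,0])","R5.apply([w,a,b])")
open('fk.py','w').write(s)
s=open('fitfk.py').read()
s=s.replace(".25,-.19]",".25,-.19,0,0]").replace("[:-7]","[:-9]").replace("[0]*7","[0]*9")
open('fitfk.py','w').write(s)
E
python3 fitfk.py|tail -1
python3 - <<'E'
import fitfk as F, fk as K, numpy as np
L=F.run()
for d in F.D: print(np.round(d[0],3),np.round(d[1],3),np.round(np.array(d[1])-K.fk(d[0],L)[0],3), np.round(K.Zz(-d[0][0]).apply(d[1]),3))
E
```

```text
5 [ 0.199  0.     0.602 -0.     0.464  0.378 -0.    -0.192 -0.   ] 2.701730470677788e-06
5 [ 0.199  0.     0.602 -0.     0.464  0.378 -0.    -0.192 -0.   ] 2.701730470677788e-06
[ 1.41   0.359  0.011 -0.    -1.224 -0.288] [0.293 0.608 0.226] [0. 0. 0.] [ 0.647 -0.192  0.226]
[ 0.493  0.205 -0.249 -0.253 -0.968 -0.533] [0.56  0.179 0.176] [-0.  0. -0.] [ 0.578 -0.108  0.176]
[ 0.494  0.285 -0.322 -0.285 -0.819 -0.478] [0.561 0.182 0.103] [ 0. -0.  0.] [ 0.58  -0.106  0.103]
[ 0.488  0.348 -0.358 -0.314 -0.726 -0.436] [0.561 0.179 0.054] [ 0. -0. -0.] [ 0.58  -0.105  0.054]
[ 0.497  0.151 -0.165 -0.231 -1.102 -0.578] [0.56  0.179 0.242] [-0.  0. -0.] [ 0.578 -0.109  0.242]
```

```bash
cat > ik.py <<'E'
import fitfk as F, fk as K, numpy as np
from fk import Ro
from scipy.optimize import least_squares
L=F.run(v=0); RX=Ro.from_rotvec([np.pi,0,0])
lo=np.array([-3.07,-1.43,-1.02,-3.03,-3.05,-3.03]);hi=np.array([3.07,2.12,1.25,1.67,0,3.03])
def fk(q): p,R,pe,pw=K.fk(q,L,True); return p,R*RX,pe,pw
def ik(p,R,q0):
    def f(q):
        P,RR,_,_=fk(q); return np.r_[(P-p)*3,(R.inv()*RR).as_rotvec()]
    s=least_squares(f,np.clip(q0,lo+.01,hi-.01),bounds=(lo,hi)); return s.x,np.abs(s.fun).max()
def jac(q):
    J=np.zeros((6,6)); p,R,_,_=fk(q)
    for i in range(6):
        d=np.array(q,float);d[i]+=1e-5;P,RR,_,_=fk(d);J[:,i]=np.r_[(P-p)/1e-5,(RR*R.inv()).as_rotvec()/1e-5]
    return J
E
python3 - <<'E'
from ik import *
from plan import *
post=W(Q,(0,-.06,.045))[0]; print("post",post)
rng=np.random.default_rng(0)
g=post+[0,0,.078]
for tilt in (25,):
  for az in range(-120,181,20):
    a=np.r_[np.cos(tilt*np.pi/180)*np.array([np.cos(np.radians(az)),np.sin(np.radians(az))]),-np.sin(np.radians(tilt))]
    for sg in (1,-1):
      z=sg*np.array([-np.sin(np.radians(az)),np.cos(np.radians(az)),0]); R=mk(a,z); p=g+.0188*a
      best=None
      for k in range(15):
        q,e=ik(p,R,rng.uniform(lo,hi))
        if e<1e-4:
          P,_,pe,pw=fk(q); sv=np.linalg.svd(jac(q))[1][-1]
          p5=pw+ (K.Zz(q[0])*K.Y(q[1]-q[2])*K.X(-q[3])*K.Y(-q[4])).apply([0,L[7],0])
          m=min((q-lo).min(),(hi-q).min())
          c=(pe[2],pw[2],p5[2])
          if min(c)>.1 and (best is None or sv>best[0]): best=(sv,m,q,c)
      if best: print(az,sg,"sv",round(best[0],3),"lim",round(best[1],2),best[2].round(2),np.round(best[3],2))
E
```

```text
post [ 0.55218089 -0.25353099  0.045     ]
-120 1 sv 0.281 lim 0.59 [ 0.24  0.73 -0.43  0.72 -1.44  1.87] [0.65 0.22 0.27]
-120 -1 sv 0.281 lim 0.59 [ 0.24  0.73 -0.43  0.72 -1.44 -1.28] [0.65 0.22 0.27]
-100 1 sv 0.247 lim 0.27 [ 0.27  0.61 -0.75  1.05 -1.23  1.78] [0.69 0.24 0.27]
-100 -1 sv 0.247 lim 0.27 [ 0.27  0.61 -0.75  1.05 -1.23 -1.37] [0.69 0.24 0.27]
-20 1 sv 0.098 lim 0.18 [-1.01  0.38 -0.84 -2.33 -0.87  1.29] [0.76 0.32 0.27]
-20 -1 sv 0.098 lim 0.18 [-1.01  0.38 -0.84 -2.33 -0.87 -1.85] [0.76 0.32 0.27]
0 1 sv 0.141 lim 0.44 [-0.97  0.37 -0.58 -1.79 -0.87  0.89] [0.76 0.38 0.27]
0 -1 sv 0.141 lim 0.44 [-0.97  0.37 -0.58 -1.79 -0.87 -2.25] [0.76 0.38 0.27]
20 1 sv 0.224 lim 0.65 [-0.93  0.44 -0.37 -1.46 -1.06  0.72] [0.74 0.41 0.27]
20 -1 sv 0.224 lim 0.6 [-0.93  0.44 -0.37 -1.46 -1.06 -2.43] [0.74 0.41 0.27]
40 1 sv 0.306 lim 0.86 [-0.87  0.55 -0.16 -1.23 -1.3   0.66] [0.71 0.41 0.27]
40 -1 sv 0.306 lim 0.55 [-0.87  0.55 -0.16 -1.23 -1.3  -2.48] [0.71 0.41 0.27]
60 1 sv 0.315 lim 1.08 [-0.8   0.66  0.06 -1.06 -1.54  0.65] [0.67 0.41 0.27]
60 -1 sv 0.315 lim 0.54 [-0.8 
[... 299 characters left out ...]
 lim 0.66 [-0.59  0.87  0.45 -0.79 -1.99 -2.37] [0.59 0.4  0.27]
120 1 sv 0.214 lim 0.67 [-0.47  0.95  0.58 -0.64 -2.16  0.91] [0.55 0.38 0.27]
120 -1 sv 0.214 lim 0.67 [-0.47  0.95  0.58 -0.64 -2.16 -2.23] [0.55 0.38 0.27]
140 1 sv 0.198 lim 0.62 [-0.33  1.01  0.63 -0.43 -2.25  1.13] [0.52 0.35 0.27]
140 -1 sv 0.198 lim 0.62 [-0.33  1.01  0.63 -0.43 -2.25 -2.01] [0.52 0.35 0.27]
160 1 sv 0.204 lim 0.69 [-0.2   1.02  0.56 -0.17 -2.23  1.4 ] [0.51 0.3  0.27]
160 -1 sv 0.204 lim 0.69 [-0.2   1.02  0.56 -0.17 -2.23 -1.74] [0.51 0.3  0.27]
180 1 sv 0.223 lim 0.86 [-0.07  0.99  0.39  0.07 -2.1   1.64] [0.53 0.26 0.27]
180 -1 sv 0.223 lim 0.86 [-0.07  0.99  0.39  0.07 -2.1  -1.5 ] [0.53 0.26 0.27]
```

```bash
cat > tr.py <<'E'
from ik import *
from plan import *
post=W(Q,(0,-.06,.045))[0]
def final(az,up,tilt=25,gh=.078):
    g=post+[0,0,gh+up]; a=np.r_[np.cos(np.radians(tilt))*np.array([np.cos(np.radians(az)),np.sin(np.radians(az))]),-np.sin(np.radians(tilt))]
    return g+.0188*a, mk(a,-np.array([-np.sin(np.radians(az)),np.cos(np.radians(az)),0]))
E
python3 - <<'E'
from tr import *
st,p0,R0=cur(); q0=st["q"]
for az in(20,30,40):
  p,R=final(az,.12); q1,e=ik(p,R,[-.9,.5,-.27,-1.35,-1.2,-2.46]); print(az,e,q1.round(3))
p,R=final(30,.12); q1,e=ik(p,R,[-.9,.5,-.27,-1.35,-1.2,-2.46])
# barrel in tool frame
dl=np.array([np.cos(np.radians(65)),-np.sin(np.radians(65)),0])
print("dl check", R0.apply(dl), R.apply(dl))
N=20; pp=p0;RR=R0
for k in range(1,N+1):
    q=q0+(q1-q0)*k/N; P,Rk,pe,pw=fk(q); d=Rk.apply(dl); g=P-Rk.apply([.0188,0,0]); c=g+.018*d; 
    zz=min((c+.06*d)[2],(c-.06*d)[2])-.022*np.hypot(d[0],d[1])
    print(k,P.round(3),"step",round(np.linalg.norm(P-pp),3),round(np.degrees((RR.inv()*Rk).magnitude()),1),"minz",round(zz,3),"rel",np.r_[R0.inv().apply(P-p0),(R0.inv()*Rk).as_rotvec()].round(3).tolist()); pp,RR=P,Rk
E
```

```text
20 3.262219799848864e-10 [-0.871  0.214 -0.306 -1.326 -1.07  -2.763]
30 1.413917732895342e-10 [-0.873  0.289 -0.207 -1.25  -1.224 -2.741]
40 3.6103819933686054e-10 [-0.859  0.363 -0.102 -1.181 -1.369 -2.719]
dl check [ 0.16605536  0.97055027 -0.17452158] [ 8.28164277e-17 -2.16109258e-18 -1.00000000e+00]
1 [0.558 0.156 0.231] step 0.025 11.6 minz 0.216 rel [0.004, 0.025, -0.002, 0.199, -0.02, -0.03]
2 [0.556 0.134 0.222] step 0.024 11.6 minz 0.207 rel [0.007, 0.048, -0.004, 0.397, -0.041, -0.061]
3 [0.554 0.114 0.214] step 0.022 11.5 minz 0.199 rel [0.009, 0.07, -0.006, 0.595, -0.064, -0.093]
4 [0.552 0.094 0.208] step 0.021 11.5 minz 0.191 rel [0.011, 0.091, -0.007, 0.791, -0.09, -0.127]
5 [0.551 0.076 0.202] step 0.019 11.5 minz 0.183 rel [0.012, 0.11, -0.009, 0.987, -0.118, -0.162]
6 [0.549 0.058 0.197] step 0.018 11.5 minz 0.175 rel [0.011, 0.128, -0.01, 1.18, -0.15, -0.2]
7 [0.549 0.041 0.193] step 0.018 11.4 minz 0.167 rel [0.011, 0.146, -0.013, 1.372, -0.186, -0.24]
8 [0.548 0.024 0.191] step 0.017 11.4 minz 0.16 rel [0.009, 0.163, -0.015, 1.562, -0.227, -0.283]
9 [0.549 0.007 
[... 515 characters left out ...]
  0.197] step 0.021 11.0 minz 0.135 rel [-0.025, 0.265, -0.045, 2.617, -0.628, -0.608]
15 [ 0.562 -0.109  0.201] step 0.023 10.9 minz 0.136 rel [-0.034, 0.284, -0.051, 2.77, -0.733, -0.678]
16 [ 0.565 -0.133  0.206] step 0.024 10.9 minz 0.138 rel [-0.045, 0.305, -0.058, 2.911, -0.853, -0.752]
17 [ 0.567 -0.158  0.212] step 0.026 10.8 minz 0.142 rel [-0.058, 0.327, -0.064, -2.742, 0.895, 0.75]
18 [ 0.568 -0.185  0.219] step 0.028 10.7 minz 0.148 rel [-0.071, 0.351, -0.07, -2.544, 0.93, 0.74]
19 [ 0.568 -0.214  0.227] step 0.03 10.6 minz 0.155 rel [-0.086, 0.377, -0.075, -2.347, 0.967, 0.729]
20 [ 0.567 -0.245  0.235] step 0.032 10.5 minz 0.165 rel [-0.102, 0.404, -0.079, -2.151, 1.006, 0.718]
```

```bash
python3 -m crank '[[0.004,0.025,-0.002,0.18,-0.018,-0.028,0.4],[0.007,0.048,-0.004,0.36,-0.037,-0.055,0.4],[0.009,0.068,-0.006,0.54,-0.058,-0.085,0.4],[0.011,0.084,-0.007,0.72,-0.08,-0.113,0.4],[0.012,0.1,-0.008,0.9,-0.106,-0.147,0.4],[0.011,0.118,-0.009,1.08,-0.135,-0.18,0.4],[0.011,0.135,-0.011,1.25,-0.163,-0.215,0.4],[0.01,0.15,-0.013,1.42,-0.197,-0.25,0.4],[0.009,0.163,-0.015,1.562,-0.227,-0.283,0.4]]'; python3 - <<'E'
from tr import *
st,p0,R0=cur(); q0=st["q"]; print(q0.round(3),st["width"],st["force"])
p,R=final(30,.12); q1,e=ik(p,R,[-.873,.289,-.207,-1.25,-1.22,-2.74])
N=13; pp=p0;RR=R0
for k in range(1,N+1):
    q=q0+(q1-q0)*k/N; P,Rk,pe,pw=fk(q)
    print(k,P.round(3),round(np.degrees((RR.inv()*Rk).magnitude()),1),"rel",np.r_[R0.inv().apply(P-p0),(R0.inv()*Rk).as_rotvec()].round(3).tolist()); pp,RR=P,Rk
E
```

```text
t: 5.12
eef_pos: [0.5482, 0.0231, 0.1896]
ee_rot: [-0.042, 0.983, 1.34]
force: [-0.4, 0.9, -1.4]
width: 0.0439
[-0.054  0.209 -0.183 -0.641 -1.151 -1.445] 0.04389165601673599 [-0.36629502  0.85235221 -1.37334143]
1 [0.549 0.007 0.188] 10.4 rel [-0.007, -0.003, -0.013, 0.175, -0.043, -0.027]
2 [ 0.55  -0.008  0.188] 10.4 rel [-0.015, -0.008, -0.027, 0.348, -0.089, -0.053]
3 [ 0.551 -0.025  0.188] 10.3 rel [-0.024, -0.012, -0.039, 0.519, -0.141, -0.076]
4 [ 0.553 -0.041  0.19 ] 10.3 rel [-0.034, -0.017, -0.052, 0.689, -0.197, -0.097]
5 [ 0.556 -0.059  0.192] 10.2 rel [-0.045, -0.023, -0.065, 0.855, -0.258, -0.115]
6 [ 0.558 -0.078  0.195] 10.2 rel [-0.057, -0.029, -0.078, 1.019, -0.324, -0.131]
7 [ 0.561 -0.097  0.198] 10.1 rel [-0.071, -0.036, -0.092, 1.18, -0.396, -0.143]
8 [ 0.563 -0.118  0.203] 10.0 rel [-0.085, -0.043, -0.106, 1.337, -0.474, -0.151]
9 [ 0.566 -0.141  0.208] 10.0 rel [-0.101, -0.049, -0.122, 1.49, -0.559, -0.155]
10 [ 0.567 -0.165  0.214] 9.9 rel [-0.119, -0.056, -0.138, 1.638, -0.65, -0.154]
11 [ 0.568 -0.19   0.22 ] 9.8 rel [-0.138, -0.062, -0.154, 1.78, -0.749, -0.147]
12 [ 0.568 -0.217  0.227] 9.8 rel [-0.158, -0.067, -0.173, 1.915, -0.855, -0.135]
13 [ 0.567 -0.245  0.235] 9.7 rel [-0.18, -0.072, -0.192, 2.043, -0.969, -0.115]
```

```bash
python3 -m crank '[[-0.007,-0.003,-0.013,0.175,-0.043,-0.027,0.4],[-0.015,-0.008,-0.027,0.348,-0.089,-0.053,0.4],[-0.024,-0.012,-0.039,0.519,-0.141,-0.076,0.4],[-0.034,-0.017,-0.052,0.689,-0.197,-0.097,0.4],[-0.045,-0.023,-0.065,0.855,-0.258,-0.115,0.4],[-0.057,-0.029,-0.078,1.019,-0.324,-0.131,0.4],[-0.071,-0.036,-0.092,1.18,-0.396,-0.143,0.4],[-0.085,-0.043,-0.106,1.337,-0.474,-0.151,0.4]]'; python3 - <<'E'
from tr import *
st,p0,R0=cur(); q0=st["q"]; print(q0.round(3),st["width"],st["force"])
p,R=final(30,.12); q1,e=ik(p,R,[-.873,.289,-.207,-1.25,-1.22,-2.74])
N=6; pp=p0;RR=R0
for k in range(1,N+1):
    q=q0+(q1-q0)*k/N; P,Rk,pe,pw=fk(q)
    print(k,P.round(3),round(np.degrees((RR.inv()*Rk).magnitude()),1),"rel",np.r_[R0.inv().apply(P-p0),(R0.inv()*Rk).as_rotvec()].round(3).tolist()); pp,RR=P,Rk
E
```

```text
t: 6.12
eef_pos: [0.5648, -0.1177, 0.2032]
ee_rot: [0.974, 0.643, 0.873]
force: [0.5, 0.4, -1.6]
width: 0.0436
[-0.557  0.259 -0.195 -1.017 -1.198 -2.244] 0.043572869574384866 [ 0.51864879  0.38319887 -1.5781294 ]
1 [ 0.566 -0.136  0.207] 8.3 rel [-0.013, -0.011, 0.008, 0.133, -0.057, 0.006]
2 [ 0.568 -0.156  0.212] 8.3 rel [-0.027, -0.023, 0.017, 0.265, -0.115, 0.017]
3 [ 0.569 -0.177  0.217] 8.2 rel [-0.043, -0.035, 0.026, 0.394, -0.174, 0.032]
4 [ 0.569 -0.198  0.223] 8.2 rel [-0.059, -0.047, 0.034, 0.522, -0.234, 0.053]
5 [ 0.568 -0.221  0.229] 8.1 rel [-0.077, -0.06, 0.043, 0.647, -0.294, 0.079]
6 [ 0.567 -0.245  0.235] 8.1 rel [-0.096, -0.074, 0.051, 0.77, -0.355, 0.11]
```

```bash
python3 -m crank '[[-0.013,-0.011,0.008,0.133,-0.057,0.006,0.4],[-0.027,-0.023,0.017,0.265,-0.115,0.017,0.4],[-0.043,-0.035,0.026,0.394,-0.174,0.032,0.4],[-0.059,-0.047,0.034,0.522,-0.234,0.053,0.4],[-0.077,-0.06,0.043,0.647,-0.294,0.079,0.4],[-0.096,-0.074,0.051,0.77,-0.355,0.11,0.4],[-0.096,-0.074,0.051,0.77,-0.355,0.11,0.4],[-0.096,-0.074,0.051,0.77,-0.355,0.11,0.4]]'; python3 - <<'E'
from tr import *
st,p0,R0=cur(); print(st["q"].round(3),st["width"],st["force"])
p,R=final(30,.12); rel(p,R)
a=grab("top","top3");b=grab("scene","scene3")
crop(a,300,170,440,280,5,"ct3"); crop(b,180,120,330,290,4,"cs3")
E
```

```text
t: 7.12
eef_pos: [0.5678, -0.2443, 0.2361]
ee_rot: [1.565, 0.435, 0.527]
force: [0.2, -0.4, -1.8]
width: 0.0438
[-0.871  0.289 -0.204 -1.249 -1.227 -2.736] 0.0437827634773661 [ 0.18746419 -0.36585895 -1.80053857]
shift [-0.0006, -0.0014, 0.0002] rotvec [0.0078, -0.0033, -0.0009] q [-0.871, 0.289, -0.204, -1.249, -1.227, -2.736] F [ 0.2 -0.4 -1.8] w 0.0438
```

View pics/ct3.png

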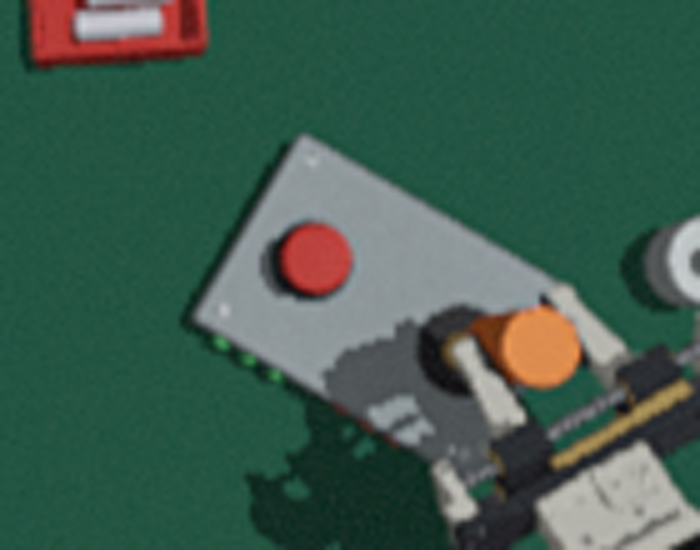

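View pics/cs3.png

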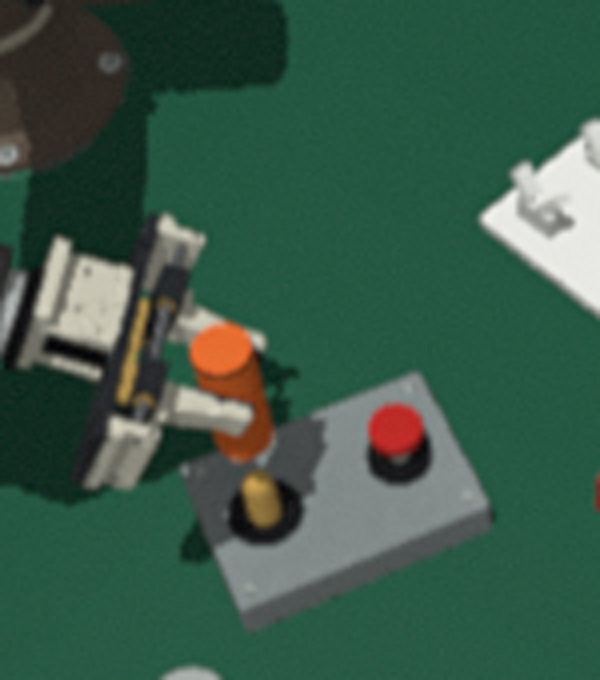

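```bash
cat > ov.py <<'E'
from tr import *
def ov(n,box,k,name,p,R,off=.018,tilt=65):
    f=load(n); x0,y0,x1,y1=box
    im=cv2.resize(f["pixels"][y0:y1,x0:x1,::-1],None,fx=k,fy=k,interpolation=cv2.INTER_CUBIC)
    def pl(P,col):
        uv=(proj(f,P)-[x0,y0]+.5)*k-.5; cv2.polylines(im,[np.round(uv*8).astype(np.int32)],True,col,1,cv2.LINE_AA,3)
    d=R.apply([np.cos(np.radians(tilt)),-np.sin(np.radians(tilt)),0]); c=p-R.apply([.0188,0,0])+off*d
    print("d",d.round(3),"c",c.round(4))
    for r in cyl(c,d)[:2]: pl(r,(255,255,0))
    kk=np.linspace(0,2*np.pi,40)
    pl(W(Q,[(.005*np.cos(a),-.06+.005*np.sin(a),.103) for a in kk]),(255,0,255))
    pl(W(Q,[(.013*np.cos(a),-.06+.013*np.sin(a),.089) for a in kk]),(255,0,255))
    pl(W(Q,[(.023*np.cos(a),.06+.023*np.sin(a),.095) for a in kk]),(255,0,255))
    cv2.imwrite(f"pics/{name}.png",im)
E
python3 - <<'E'
from ov import *
_,p,R=cur()
ov("top3",(360,200,440,260),8,"ovt3",p,R); ov("scene3",(210,190,290,265),8,"ovs3",p,R)
E
```

```text
d [ 0.004 -0.005 -1.   ] c [ 0.5536 -0.2525  0.2266]
d [ 0.004 -0.005 -1.   ] c [ 0.5536 -0.2525  0.2266]
```

View pics/ovt3.png

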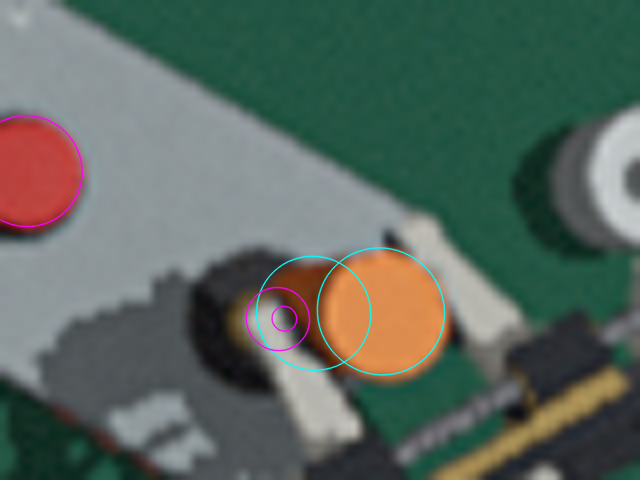

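View pics/ovs3.png

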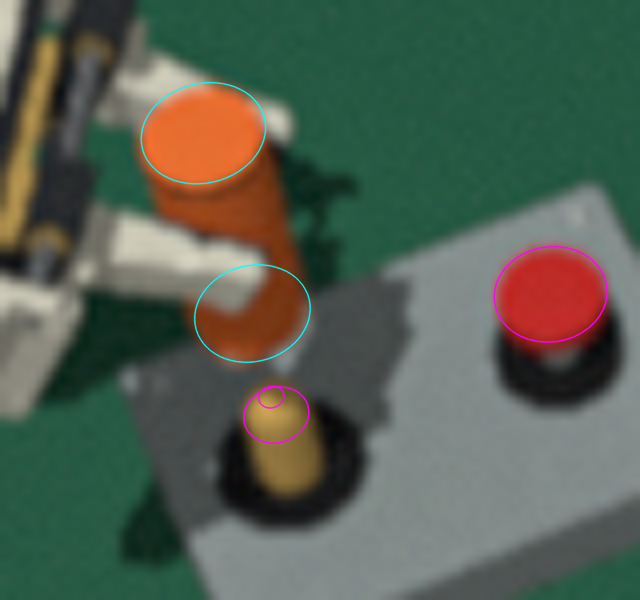

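```bash
python3 -m crank '[[0.008,-0.02,0,0.008,-0.003,0,0.4],[0.016,-0.038,0,0.008,-0.003,0,0.4],[0.024,-0.0555,0,0.008,-0.003,0,0.4],[0.024,-0.0555,0,0.008,-0.003,0,0.4],[0.024,-0.0555,0,0.008,-0.003,0,0.4]]'; python3 - <<'E'
from ov import *
p,R=final(30,.06); rel(p,R)
grab("top","top4");grab("scene","scene4")
_,p,R=cur()
ov("top4",(360,200,440,260),8,"ovt4",p,R); ov("scene4",(210,190,290,265),8,"ovs4",p,R)
E
```

```text
t: 7.85
eef_pos: [0.5673, -0.2455, 0.1774]
ee_rot: [1.57, 0.434, 0.523]
force: [0.7, -0.8, -0.1]
width: 0.0441
shift [0.0009, -0.0022, -0.0007] rotvec [0.0011, 0.0002, -0.0019] q [-0.889, 0.383, -0.24, -1.29, -1.2, -2.605] F [ 0.7 -0.8 -0.1] w 0.0441
d [ 0.003 -0.001 -1.   ] c [ 0.5526 -0.2543  0.1678]
d [ 0.003 -0.001 -1.   ] c [ 0.5526 -0.2543  0.1678]
```

View pics/ovt4.png

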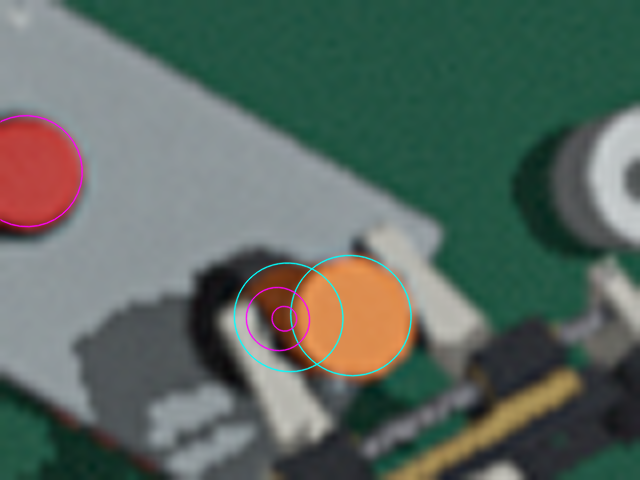

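View pics/ovs4.png

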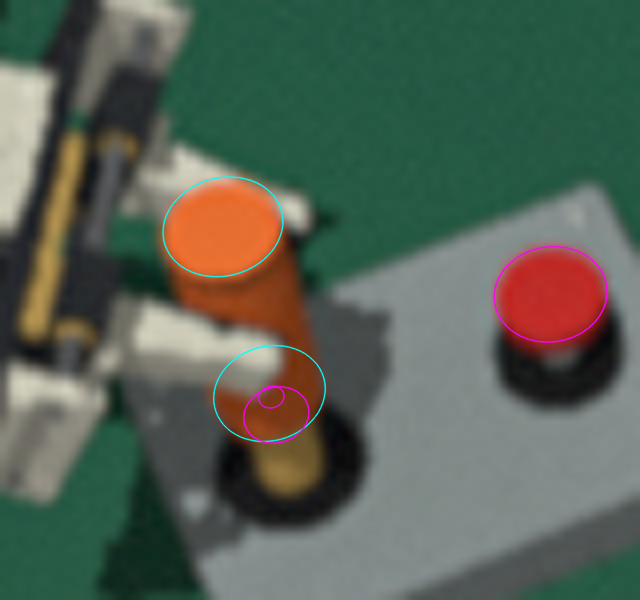

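```bash
python3 -m crank '[[0.007,-0.015,-0.0005,0,0,-0.001,0.4],[0.014,-0.030,-0.0005,0,0,-0.001,0.4],[0.021,-0.0453,-0.0005,0,0,-0.001,0.4],[0.021,-0.0453,-0.0005,0,0,-0.001,0.4]]'; python3 - <<'E'
from ov import *
p,R=final(30,.0); rel(p,R)
E
```

```text
t: 8.45
eef_pos: [0.5665, -0.2452, 0.1264]
ee_rot: [1.572, 0.436, 0.523]
force: [-0.3, 0.3, 0.1]
width: 0.044
shift [0.0053, -0.0101, 0.0] rotvec [-0.0012, 0.0003, -0.0005] q [-0.902, 0.473, -0.26, -1.324, -1.181, -2.491] F [-0.3  0.3  0.1] w 0.044
```

```bash
python3 -m crank '[[0.0017,-0.0036,0,-0.001,0,0,0.4],[0.0034,-0.0072,0,-0.001,0,0,0.4],[0.0034,-0.0072,0,-0.001,0,0,0.4]]'; python3 -m crank '[[0.0008,-0.0018,0,0,0,0,0.4],[0.0008,-0.0018,0,0,0,0,0.4]]'
```

```text
t: 8.82
eef_pos: [0.5667, -0.2454, 0.119]
ee_rot: [1.569, 0.436, 0.523]
force: [-0.3, -0.2, -1.4]
width: 0.044
t: 9.07
eef_pos: [0.5669, -0.2455, 0.1172]
ee_rot: [1.569, 0.435, 0.523]
force: [-0.1, -0.1, 0.4]
width: 0.0437
```

```bash
python3 -m crank '[[0.0006,-0.0014,0,0,0,0,0.4],[0.0006,-0.0014,0,0,0,0,0.4]]'
```

```text
t: 9.32
eef_pos: [0.5672, -0.2453, 0.1172]
ee_rot: [1.568, 0.433, 0.523]
force: [-3.1, -0.8, 8.9]
width: 0.0437
```

```bash
python3 - <<'E'
from ov import *
print(get_state()["force"],get_state()["moment"])
grab("top","top5");grab("scene","scene5")
_,p,R=cur()
ov("top5",(360,200,440,260),8,"ovt5",p,R,off=.016); ov("scene5",(210,190,290,265),8,"ovs5",p,R,off=.016)
E
```

```text
[-3.09293666 -0.83182951  8.94541085] [-0.07483722  0.4476394   0.44861198]
d [ 0.004 -0.001 -1.   ] c [ 0.5524 -0.2538  0.1091]
d [ 0.004 -0.001 -1.   ] c [ 0.5524 -0.2538  0.1091]
```

View pics/ovs5.png

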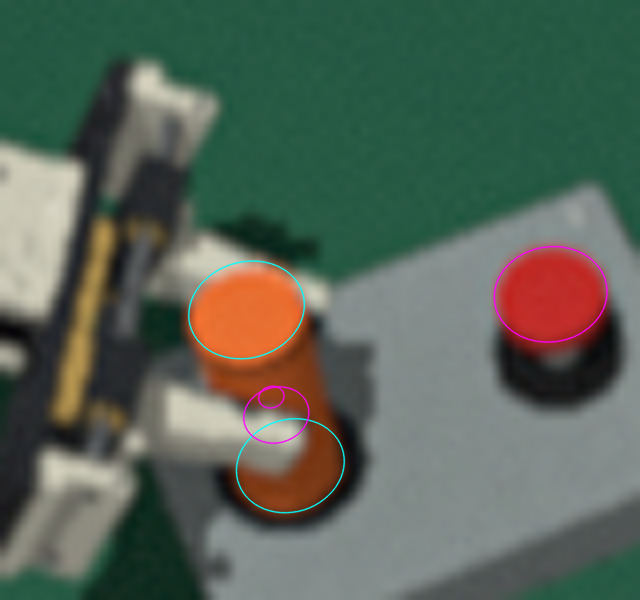

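View pics/ovt5.png

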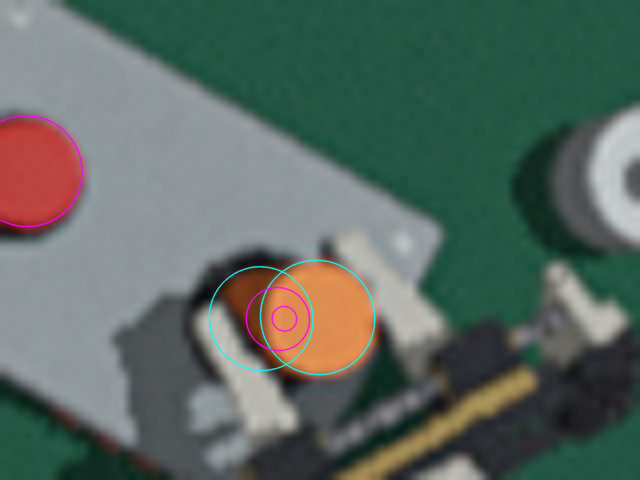

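```bash
python3 -m crank '[[0,0,0,0,0,0,0.53],[0,0,0,0,0,0,0.58],[0,0,0,0,0,0,0.75],[0,0,0,0,0,0,0.75],[0,0,0,0,0,0,0.75]]'; python3 - <<'E'
from ov import *
grab("top","top6");grab("scene","scene6")
_,p,R=cur()
print(p)
ov("scene6",(210,190,290,265),8,"ovs6",p,R,off=.016)
E
```

```text
t: 10.05
eef_pos: [0.5666, -0.2454, 0.1153]
ee_rot: [1.57, 0.436, 0.523]
force: [-0.7, -0.1, -0.1]
width: 0.0653
[ 0.56664822 -0.24538926  0.11535411]
d [ 0.001 -0.001 -1.   ] c [ 0.5519 -0.2539  0.1073]
```

View pics/ovs6.png

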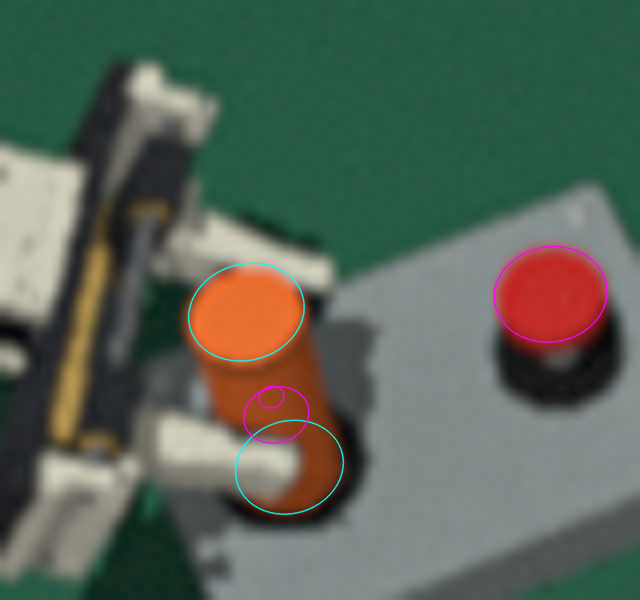

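```bash
cat > pl.py <<'E'
from tr import *
PL=W(Q,(0,.06,.095))[0]
def press(up,sg):
    jz=sg*np.array([np.cos(Q[2]),np.sin(Q[2]),0]); return PL+[0,0,up], mk([0,0,-1],jz)
E
python3 - <<'E'
from pl import *
st,p0,R0=cur(); q0=st["q"]
pr=p0+R0.apply([-.13,0,0]); qr,e=ik(pr,R0,q0); print("retreat",pr,qr.round(3),e)
for sg in(1,-1):
    for up in(.09,-.02):
        p,R=press(up,sg); 
        for s in ([-.4,.3,0,0,-1.2,-1.5],[-.4,.3,0,0,-1.2,1.5],qr):
            q,e=ik(p,R,s); P,_,pe,pw=fk(q); print(sg,up,q.round(2),round(e,5),pe.round(2),pw.round(2))
E
```

```text
retreat [ 0.46452909 -0.30423916  0.17020274] [-1.091  0.405 -0.243 -1.193 -1.345 -2.526] 1.6578238781761456e-11
1 0.09 [-0.2   0.32 -0.1  -0.34 -1.08 -3.03] 0.31109 [ 0.19 -0.04  0.77] [ 0.6  -0.12  0.58]
1 0.09 [ 0.07  0.31 -0.15 -0.   -1.11  2.55] 0.0 [0.18 0.01 0.77] [0.6  0.04 0.56]
1 0.09 [-0.2   0.32 -0.1  -0.34 -1.08 -3.03] 0.3111 [ 0.19 -0.04  0.77] [ 0.6  -0.12  0.58]
1 -0.02 [-0.18  0.43 -0.21 -0.38 -0.86 -3.03] 0.30182 [ 0.24 -0.04  0.75] [ 0.61 -0.11  0.47]
1 -0.02 [ 0.07  0.42 -0.28 -0.   -0.88  2.55] 0.0 [0.24 0.02 0.75] [0.6  0.04 0.45]
1 -0.02 [-0.18  0.43 -0.21 -0.38 -0.86 -3.03] 0.30183 [ 0.24 -0.04  0.75] [ 0.61 -0.11  0.47]
-1 0.09 [ 0.07  0.31 -0.15 -0.   -1.11 -0.59] 0.0 [0.18 0.01 0.77] [0.6  0.04 0.56]
-1 0.09 [ 0.07  0.31 -0.15  0.   -1.11 -0.59] 0.0 [0.18 0.01 0.77] [0.6  0.04 0.56]
-1 0.09 [-0.6   0.2  -0.79 -3.03 -0.   -3.03] 0.57879 [ 0.1  -0.07  0.79] [ 0.31 -0.21  0.4 ]
-1 -0.02 [ 0.07  0.42 -0.28 -0.   -0.88 -0.59] 0.0 [0.24 0.02 0.75] [0.6  0.04 0.45]
-1 -0.02 [ 0.07  0.42 -0.28 -0.   -0.88 -0.59] 0.0 [0.24 0.02 0.75] [0.6  0.04 0.45]
-1 -0.02 [-0.61  0.36 -0.76 -3.03 -0.   -3.03] 0.44628 [ 0.17 -0.12  0.76] [ 0.34 -0.24  0.35]
```

```bash
python3 -m crank '[[-0.03,0,0,0,0,0,0.75],[-0.08,0,0,0,0,0,0.75],[-0.13,0,0,0,0,0,0.75],[-0.15,0.045,0,0,0,0,0.5],[-0.17,0.1,0,0,0,0,0.2],[-0.18,0.13,0,0,0,0,0],[-0.18,0.13,0,0,0,0,0]]'; python3 - <<'E'
from pl import *
st,p0,R0=cur(); q0=st["q"];print(q0.round(3))
p,R=press(.12,-1); q1,e=ik(p,R,[.07,.31,-.15,0,-1.11,-.59]);print(q1.round(3))
N=18; RR=R0; pp=p0
for k in range(1,N+1):
    q=q0+(q1-q0)*k/N; P,Rk,pe,pw=fk(q)
    # body low corners
    cs=P+Rk.apply([[-.066,i*.039,j*.0965] for i in(1,-1) for j in(1,-1)])
    print(k,P.round(3),round(np.linalg.norm(P-pp),3),round(np.degrees((RR.inv()*Rk).magnitude()),1),"body",round(cs[:,2].min(),3),"rel",np.r_[R0.inv().apply(P-p0),(R0.inv()*Rk).as_rotvec()].round(3).tolist()); pp,RR=P,Rk
grab("top","top7");f=grab("scene","scene7"); crop(f,150,120,350,290,4,"cs7")
E
```

```text
t: 11.02
eef_pos: [0.4731, -0.2996, 0.3125]
ee_rot: [1.562, 0.435, 0.52]
force: [0.4, 0.4, -0.5]
width: 0.0311
[-1.058  0.192 -0.141 -1.155 -1.439 -2.826]
[ 0.07   0.292 -0.111  0.    -1.168 -0.589]
1 [ 0.473 -0.283  0.294] 0.025 10.4 body 0.28 rel [0.016, -0.014, -0.015, -0.158, 0.067, -0.06]
2 [ 0.472 -0.268  0.276] 0.023 10.6 body 0.258 rel [0.029, -0.027, -0.028, -0.32, 0.14, -0.112]
3 [ 0.471 -0.255  0.26 ] 0.021 10.8 body 0.24 rel [0.041, -0.039, -0.04, -0.486, 0.219, -0.156]
4 [ 0.47  -0.244  0.245] 0.018 11.0 body 0.225 rel [0.051, -0.05, -0.05, -0.655, 0.302, -0.19]
5 [ 0.469 -0.235  0.232] 0.016 11.1 body 0.213 rel [0.06, -0.06, -0.058, -0.826, 0.391, -0.215]
6 [ 0.469 -0.228  0.221] 0.013 11.3 body 0.205 rel [0.068, -0.069, -0.065, -1.0, 0.484, -0.23]
7 [ 0.471 -0.222  0.212] 0.011 11.5 body 0.2 rel [0.076, -0.076, -0.069, -1.175, 0.581, -0.236]
8 [ 0.474 -0.218  0.204] 0.01 11.6 body 0.198 rel [0.083, -0.081, -0.071, -1.351, 0.682, -0.231]
9 [ 0.478 -0.214  0.197] 0.009 11.7 body 0.198 rel [0.091, -0.084, -0.072, -1.528, 0.787, -0.216]
10 [ 0.485 -0.211  0.193] 0.009 11.9 body 0.202 rel [0.1, -0.085, -0.072, -1.704, 0.896, -0.19]
11 [ 0.493 -0.208  0.19 ] 0.01 12.0 body 0.208 rel [0.109, -0.084, -0.07, -1.88, 1.008, -0.152]
12 [ 0.504 -0.204  0.189] 0.011 12.1 body 0.216 rel [0.12, -0.08, -0.068, -2.054, 1.124, -0.102]
13 [ 0.517 -0.2    0.189] 0.014 12.2 body 0.222 rel [0.132, -0.074, -0.065, -2.225, 1.243, -0.038]
14 [ 0.533 -0.194  0.191] 0.016 12.3 body 0.231 rel [0.146, -0.065, -0.063, -2.392, 1.366, 0.04]
15 [ 0.55  -0.187  0.195] 0.019 12.4 body 0.241 rel [0.161, -0.054, -0.06, -2.555, 1.493, 0.133]
16 [ 0.569 -0.177  0.2  ] 0.022 12.5 body 0.253 rel [0.178, -0.04, -0.059, 2.664, -1.596, -0.24]
17 [ 0.59  -0.165  0.207] 0.025 12.5 body 0.267 rel [0.197, -0.024, -0.059, 2.46, -1.516, -0.323]
18 [ 0.612 -0.149  0.215] 0.028 12.6 body 0.281 rel [0.218, -0.006, -0.062, 2.255, -1.434, -0.397]
```

View pics/cs7.png

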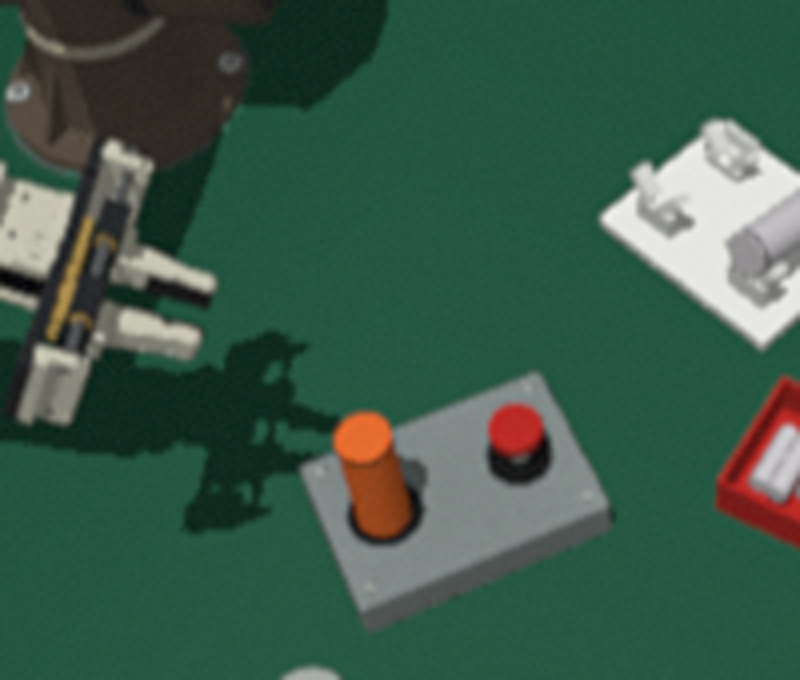

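```bash
cat > go.py <<'E'
from pl import *
import sys
N=int(sys.argv[1]); up=float(sys.argv[2])
st,p0,R0=cur(); q0=st["q"]
p,R=press(up,-1); q1,e=ik(p,R,[.07,.31,-.15,0,-1.11,-.59]);print(q0.round(3),q1.round(3))
RR=R0;pp=p0
for k in range(1,N+1):
    q=q0+(q1-q0)*k/N; P,Rk,pe,pw=fk(q)
    cs=P+Rk.apply([[-.066,i*.039,j*.0965] for i in(1,-1) for j in(1,-1)])
    print(k,P.round(3),round(np.linalg.norm(P-pp),3),round(np.degrees((RR.inv()*Rk).magnitude()),1),"body",round(cs[:,2].min(),3),"rel",np.r_[R0.inv().apply(P-p0),(R0.inv()*Rk).as_rotvec()].round(3).tolist()); pp,RR=P,Rk
E
python3 go.py 21 .2
```

```text
[-1.058  0.196 -0.144 -1.155 -1.438 -2.825] [ 0.07   0.25   0.014  0.    -1.334 -0.589]
1 [ 0.473 -0.284  0.297] 0.019 9.3 body 0.284 rel [0.012, -0.008, -0.013, -0.142, 0.061, -0.05]
2 [ 0.473 -0.271  0.286] 0.017 9.4 body 0.269 rel [0.023, -0.015, -0.025, -0.287, 0.126, -0.093]
3 [ 0.472 -0.259  0.276] 0.016 9.5 body 0.255 rel [0.032, -0.022, -0.035, -0.434, 0.194, -0.13]
4 [ 0.471 -0.249  0.266] 0.014 9.6 body 0.245 rel [0.04, -0.029, -0.044, -0.582, 0.266, -0.16]
5 [ 0.471 -0.24   0.258] 0.012 9.7 body 0.236 rel [0.047, -0.034, -0.052, -0.732, 0.341, -0.183]
6 [ 0.471 -0.233  0.251] 0.01 9.8 body 0.231 rel [0.053, -0.039, -0.058, -0.882, 0.419, -0.2]
7 [ 0.472 -0.227  0.246] 0.008 9.8 body 0.227 rel [0.059, -0.043, -0.063, -1.034, 0.499, -0.209]
8 [ 0.474 -0.222  0.241] 0.007 9.9 body 0.226 rel [0.065, -0.045, -0.067, -1.186, 0.583, -0.211]
9 [ 0.477 -0.217  0.238] 0.006 10.0 body 0.228 rel [0.07, -0.046, -0.069, -1.338, 0.668, -0.207]
10 [ 0.48  -0.214  0.236] 0.006 10.0 body 0.232 rel [0.076, -0.046, -0.07, -1.49, 0.757, -0.195]
11 [ 0.486 -0.211  0.235] 0.006 10.1 body 0.238 r
[... 318 characters left out ...]
, -2.087, 1.133, -0.069]
15 [ 0.521 -0.198  0.244] 0.012 10.3 body 0.274 rel [0.111, -0.02, -0.064, -2.231, 1.234, -0.016]
16 [ 0.533 -0.193  0.249] 0.014 10.3 body 0.285 rel [0.121, -0.01, -0.061, -2.372, 1.337, 0.045]
17 [ 0.547 -0.188  0.256] 0.016 10.3 body 0.298 rel [0.131, 0.003, -0.06, -2.509, 1.443, 0.117]
18 [ 0.562 -0.18   0.264] 0.018 10.4 body 0.312 rel [0.143, 0.017, -0.058, -2.64, 1.553, 0.199]
19 [ 0.578 -0.172  0.273] 0.02 10.4 body 0.328 rel [0.155, 0.033, -0.058, 2.594, -1.563, -0.275]
20 [ 0.594 -0.162  0.283] 0.022 10.4 body 0.344 rel [0.169, 0.05, -0.058, 2.423, -1.499, -0.335]
21 [ 0.612 -0.149  0.295] 0.024 10.4 body 0.361 rel [0.183, 0.07, -0.06, 2.252, -1.435, -0.39]
```

```bash
python3 -m crank '[[0.012,-0.008,-0.013,-0.142,0.061,-0.05,0],[0.023,-0.015,-0.025,-0.287,0.126,-0.093,0],[0.032,-0.022,-0.035,-0.434,0.194,-0.13,0],[0.04,-0.029,-0.044,-0.582,0.266,-0.16,0],[0.047,-0.034,-0.052,-0.732,0.341,-0.183,0],[0.053,-0.039,-0.058,-0.882,0.419,-0.2,0],[0.059,-0.043,-0.063,-1.034,0.499,-0.209,0],[0.065,-0.045,-0.067,-1.186,0.583,-0.211,0],[0.07,-0.046,-0.069,-1.338,0.668,-0.207,0],[0.076,-0.046,-0.07,-1.49,0.757,-0.195,0]]'; python3 go.py 11 .2
```

```text
t: 12.38
eef_pos: [0.4801, -0.2137, 0.2333]
ee_rot: [0.444, 0.975, 1.163]
force: [-0.0, 0.7, -0.5]
width: 0.0003
[-0.519  0.226 -0.07  -0.603 -1.389 -1.756] [ 0.07   0.25   0.014  0.    -1.334 -0.589]
1 [ 0.485 -0.211  0.233] 0.006 10.1 body 0.236 rel [0.003, -0.002, 0.005, -0.164, 0.063, 0.01]
2 [ 0.492 -0.208  0.233] 0.007 10.1 body 0.243 rel [0.006, -0.004, 0.011, -0.33, 0.123, 0.025]
3 [ 0.5   -0.205  0.235] 0.009 10.2 body 0.253 rel [0.007, -0.007, 0.019, -0.496, 0.182, 0.044]
4 [ 0.51  -0.202  0.238] 0.011 10.2 body 0.264 rel [0.009, -0.011, 0.029, -0.664, 0.239, 0.067]
5 [ 0.521 -0.198  0.243] 0.012 10.3 body 0.273 rel [0.009, -0.015, 0.041, -0.832, 0.295, 0.094]
6 [ 0.533 -0.193  0.248] 0.014 10.3 body 0.284 rel [0.01, -0.019, 0.055, -1.0, 0.349, 0.124]
7 [ 0.547 -0.187  0.255] 0.016 10.3 body 0.297 rel [0.01, -0.023, 0.071, -1.169, 0.402, 0.159]
8 [ 0.562 -0.18   0.263] 0.018 10.3 body 0.312 rel [0.01, -0.026, 0.089, -1.338, 0.453, 0.197]
9 [ 0.578 -0.172  0.273] 0.02 10.4 body 0.327 rel [0.011, -0.029, 0.109, -1.506, 0.505, 0.24]
10 [ 0.594 -0.162  0.283] 0.022 10.4 body 0.344 rel [0.011, -0.031, 0.131, -1.673, 0.555, 0.287]
11 [ 0.612 -0.149  0.295] 0.024 10.4 body 0.361 rel [0.011, -0.032, 0.155, -1.84, 0.606, 0.337]
```

```bash
python3 -m crank '[[0.003,-0.002,0.005,-0.164,0.063,0.01,0],[0.006,-0.004,0.011,-0.33,0.123,0.025,0],[0.009,-0.011,0.029,-0.664,0.239,0.067,0],[0.009,-0.015,0.041,-0.832,0.295,0.094,0],[0.01,-0.019,0.055,-1.0,0.349,0.124,0],[0.01,-0.023,0.071,-1.169,0.402,0.159,0],[0.01,-0.026,0.089,-1.338,0.453,0.197,0],[0.011,-0.029,0.109,-1.506,0.505,0.24,0],[0.011,-0.031,0.131,-1.673,0.555,0.287,0],[0.011,-0.032,0.155,-1.84,0.606,0.337,0]]'; python3 - <<'E'
from pl import *
for u in(.2,.03): rel(*press(u,-1))
E
```

```text
t: 13.62
eef_pos: [0.6125, -0.1507, 0.2952]
ee_rot: [-0.616, 1.536, 1.896]
force: [0.9, -0.4, 0.3]
width: 0.0005
shift [0.0003, -0.0007, 0.0014] rotvec [-0.1106, 0.0273, 0.0217] q [0.047, 0.264, 0.047, -0.034, -1.363, -0.669] F [ 0.9 -0.4  0.3] w 0.0005
shift [0.1702, 0.0028, -0.0034] rotvec [-0.1106, 0.0273, 0.0217] q [0.047, 0.264, 0.047, -0.034, -1.363, -0.669] F [ 0.9 -0.4  0.3] w 0.0005
```

```bash
python3 -m crank '[[0.001,0,0.001,-0.11,0.027,0.022,0],[0.04,0.0005,0,-0.11,0.027,0.022,0],[0.09,0.0015,-0.001,-0.11,0.027,0.022,0],[0.14,0.002,-0.002,-0.11,0.027,0.022,0],[0.17,0.003,-0.003,-0.11,0.027,0.022,0],[0.17,0.003,-0.003,-0.11,0.027,0.022,0],[0.17,0.003,-0.003,-0.11,0.027,0.022,0]]'; python3 - <<'E'
from pl import *
for u in(.03,0): rel(*press(u,-1))
f=grab("scene","scene8"); crop(f,200,150,320,280,5,"cs8"); g=grab("top","top8"); crop(g,300,160,440,280,4,"ct8")
E
```

```text
t: 14.5
eef_pos: [0.6123, -0.1496, 0.1278]
ee_rot: [-2.315, 1.567, 0.301]
force: [0.3, 0.1, -0.7]
width: 0.0005
shift [0.0028, 0.0001, 0.0007] rotvec [-0.0063, -0.0023, 0.0025] q [0.069, 0.361, -0.223, -0.001, -0.983, -0.594] F [ 0.3  0.1 -0.7] w 0.0005
shift [0.0328, 0.0001, 0.0007] rotvec [-0.0063, -0.0023, 0.0025] q [0.069, 0.361, -0.223, -0.001, -0.983, -0.594] F [ 0.3  0.1 -0.7] w 0.0005
```

View pics/cs8.png

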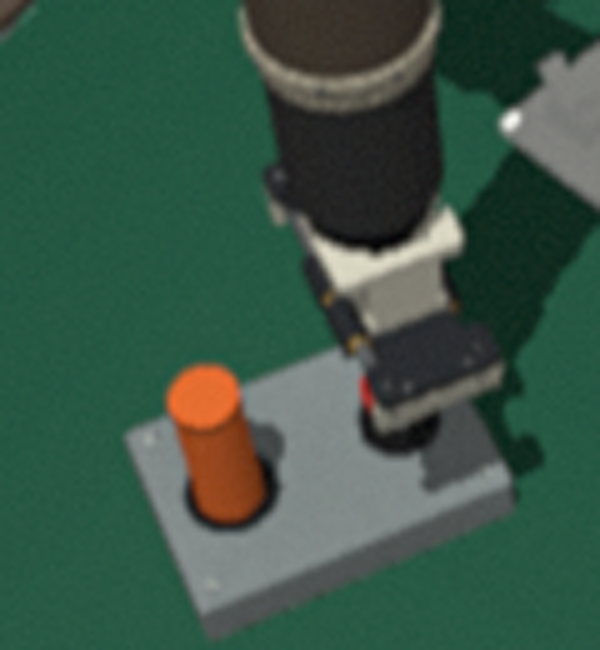

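View pics/ct8.png

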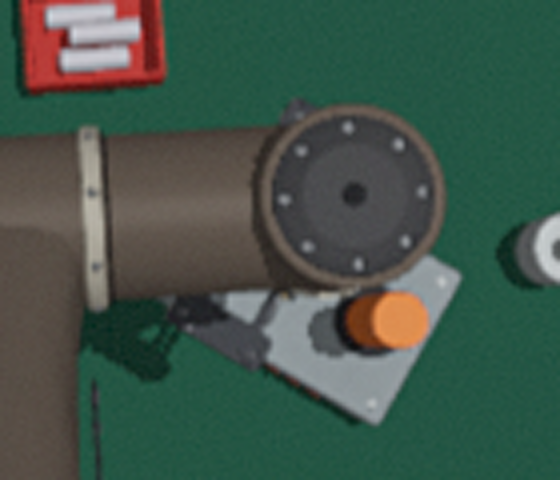

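```bash
python3 -m crank '[[0.015,0,0.0005,-0.006,-0.002,0.002,0],[0.03,0,0.0005,-0.006,-0.002,0.002,0],[0.036,0,0.0005,-0.006,-0.002,0.002,0],[0.042,0,0.0005,-0.006,-0.002,0.002,0],[0.046,0,0.0005,-0.006,-0.002,0.002,0],[0.046,0,0.0005,-0.006,-0.002,0.002,0]]'
```

```text
t: 15.35
eef_pos: [0.611, -0.149, 0.0814]
ee_rot: [-0.706, 1.57, 1.916]
force: [-3.0, 2.9, 6.9]
width: 0.0003
```

```bash
python3 -m crank '[[0.003,0,0,0,0,0,0],[0.0065,0,0,0,0,0,0],[0.0065,0,0,0,0,0,0]]'
```

```text
t: 15.72
eef_pos: [0.6111, -0.149, 0.0754]
ee_rot: [-1.151, 1.57, 1.471]
force: [-4.4, 1.5, 8.6]
width: 0.0005
```

```bash
python3 -m crank '[[0.0015,0,0,0,0,0,0],[0.0015,0,0,0,0,0,0]]'
```

```text
t: 15.98
eef_pos: [0.6111, -0.149, 0.0752]
ee_rot: [-2.025, 1.57, 0.598]
force: [-7.7, 3.5, 17.4]
width: 0.0002
```

```bash
python3 -m crank '[[0.0008,0,0,0,0,0,0],[0.0008,0,0,0,0,0,0]]'; python3 -m crank '[[-0.007,0,0,0,0,0,0],[-0.015,0,0,0,0,0,0],[-0.022,0,0,0,0,0,0],[-0.035,0,0,0,0,0,0],[-0.07,0,0,0,0,0,0],[-0.12,0,0,0,0,0,0],[-0.17,0,0,0,0,0,0],[-0.22,0,0,0,0,0,0],[-0.22,0,0,0,0,0,0]]'; python3 - <<'E'
from pl import *
st,p0,R0=cur();print(st["q"])
q=st["q"].copy();q[0]+=.45; P,Rk,_,_=fk(q); print(P,np.r_[R0.inv().apply(P-p0),(R0.inv()*Rk).as_rotvec()].round(3).tolist())
f=grab("scene","scene9"); crop(f,200,150,320,280,5,"cs9")
E
```

```text
t: 16.23
eef_pos: [0.6112, -0.149, 0.0752]
ee_rot: [-2.345, 1.57, 0.278]
force: [-9.7, 5.6, 22.7]
width: 0.0003
t: 17.35
eef_pos: [0.6135, -0.1498, 0.298]
ee_rot: [-2.642, 1.561, -0.02]
force: [-0.1, -1.0, -1.1]
width: 0.0006
[ 6.96499479e-02  2.46362704e-01  1.49328150e-02  8.86634980e-04
 -1.32982277e+00 -5.89301923e-01]
[0.61759291 0.13197874 0.29804132] [-0.0, -0.247, 0.136, -0.45, -0.002, -0.004]
```

View pics/cs9.png

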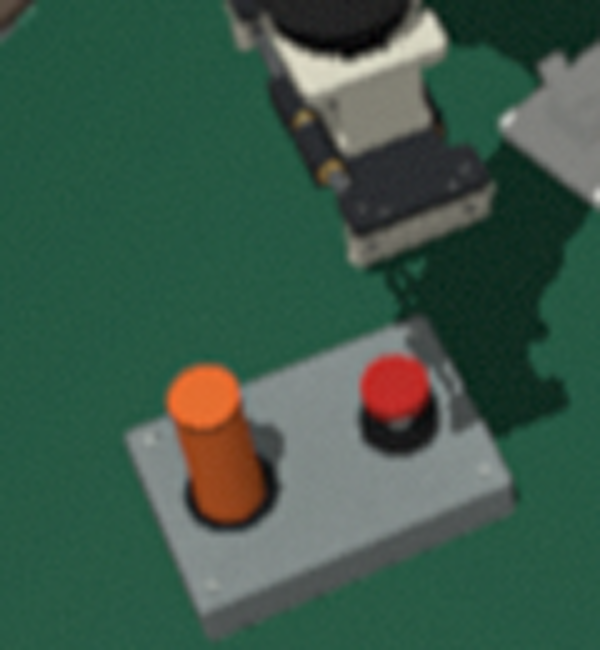

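```bash
python3 - <<'E'
from pl import *
a=load("scene0");f=load("scene9")
x0,y0,x1,y1,k=210,190,290,265,8
im=cv2.resize(f["pixels"][y0:y1,x0:x1,::-1],None,fx=k,fy=k,interpolation=cv2.INTER_CUBIC)
for r in cyl(np.array([*post[:2],.105]),np.array([1e-6,0,-1.]))[:2]:
    uv=(proj(f,r)-[x0,y0]+.5)*k-.5; cv2.polylines(im,[np.round(uv*8).astype(np.int32)],True,(255,255,0),1,cv2.LINE_AA,3)
cv2.imwrite("pics/ovs9.png",im)
cv2.imwrite("pics/full9.png",f["pixels"][:,:,::-1])
E
```

```text
(no output)
```

View pics/ovs9.png

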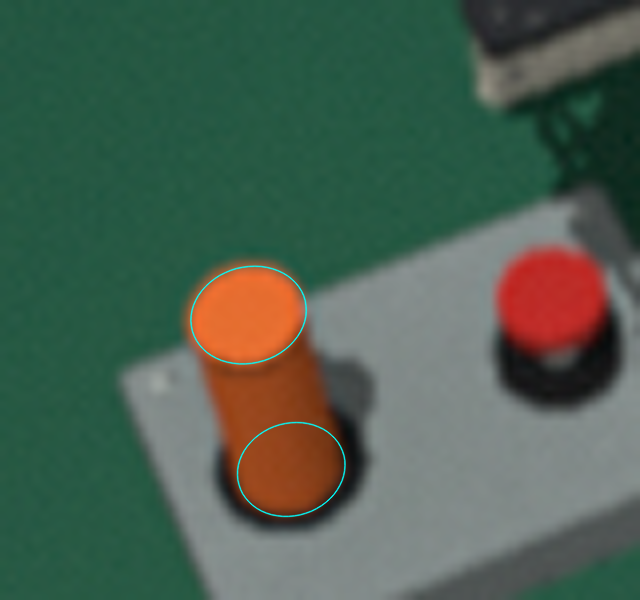

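View pics/full9.png

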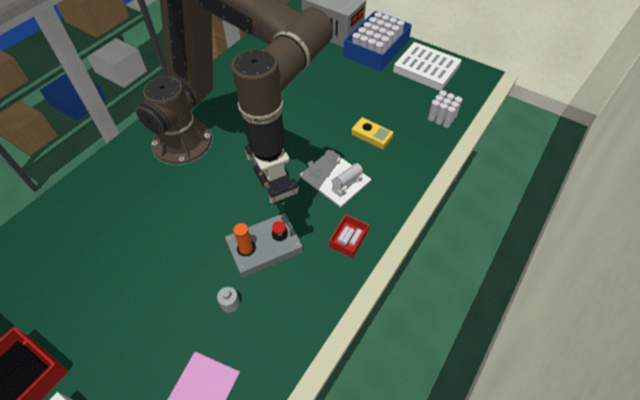

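```bash
python3 - <<'E'
from h import *
a=load("scene0")["pixels"].astype(int);b=load("scene9")["pixels"].astype(int)
for n,(x0,y0,x1,y1) in dict(silver=(332,160,368,196),bin=(328,212,372,258),meter=(348,115,396,150),weight=(214,284,244,314)).items():
    print(n,np.abs(a-b)[y0:y1,x0:x1].mean().round(2))
from station import *
print(get_state()["t"]); print(job_done())
E
```

```text
silver 4.78
bin 2.51
meter 2.59
weight 2.68
17.4
the job is handed in; nothing more can be done
None
```

The orange barrel is seated mouth-down on the brass post and released. I then pushed the red plunger to its stop and let it spring back. The job was handed in at t = 17.4 s.

- **Barrel:** I lowered it slowly until the wrist force read about 9 N. Contact came about 2 mm higher than I had calculated, so the barrel sat about 2 mm off where I assumed in the grip. It did not shift when I opened the fingers. In the last picture it stands upright, and a projected seated barrel matches it to about one pixel (roughly 3 mm), so I could not confirm a finer gap that way.
- **Plunger:** The fingertips stopped at z = 0.0752 m, which is about 20 mm of travel, and the force rose to about 23 N there against the 9 N spring. The pictures show the cap back up and the barrel still seated.
- **Bystanders:** Comparing the first and last pictures, the bin, meter and steel weight areas are unchanged apart from noise. The silver barrel's area differs slightly more; in the picture the barrel is in the same place, and I put the difference down to the arm's shadow and the empty lane beside it.
- **Arm:** The gripper was about 0.2 m above the plunger and touching nothing when I handed in.

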